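# Sweep the chopped vegetables into the tub and seal it airtight

### The arm

A 6-joint arm with a two-finger parallel gripper is mounted at the origin on the work surface. World frame = base frame: x ahead of the robot, y to its left, z up, the work surface at z = 0. Lengths are in m, angles in rad, forces in N, time in s.
With the tool pointing down it reaches from about 0.4 to 0.825 m from the base axis. Payload 7 kg.
Tool frame: the origin (TCP) lies at the very end of the fingers, on their centre line; the grasp point (between the pads) lies 19 mm behind it; z points along the fingers, y is the direction in which the jaws open and shut (so a half turn about z gives the same grasp; the last joint's range is limited). The gripper opens to 88 mm and grips with 3 to 60 N. Pads are 19 mm wide; open, the fingers measure 130 mm over their backs; the gripper's body (78 mm by 193 mm) begins 47 mm behind the grasp point.
Start: joints at [1.394, 0.359, 0.012, 0, -1.224, -0.288], TCP at [0.303, 0.603, 0.227] pointing down, gripper open.
Joint ranges: [-3.07, 3.07], [-1.43, 2.12], [-1.02, 1.25], [-3.03, 1.67], [-3.05, -0], [-3.03, 3.03]. Speed limits (rad/s): [2.39, 2.39, 3.01, 3.14, 3.14, 3.14].

### API

Orientations are given as a unit quaternion [w, x, y, z].
In Python, from plant import env, cams, hand_in gives the robot as it stands. The module is installed in compiled form; this text tells all that it offers.
- The arm moves only by the shell command python3 -m creep 'ROWS' [OPENING]. ROWS is JSON, a list of rows, each a list of 6 numbers: the shift along the tool's x, y, z in m, then the turn, a rotation vector about the tool's x, y, z in units of 6 degrees (1.0 is 6 degrees). A call has 1 to 12 rows; each row shifts and turns the commanded pose from where the row before left it, along the tool's axes as they then stand; what a row does not reach is not made up. A row lasts 1/12 s, in which the tool goes at most 41.7 mm and 7.16 degrees, less where a joint would pass 70% of its speed; a pose out of reach is approached as far as the arm can. A call with a gripper value outside its range is refused whole. OPENING is the opening, from 0 (shut) to 1 (fully open), set as the call begins (- or left out, the last holds). The fingers move at their own pace and stop on an object; the grip force is fixed at half the most. Time passes only in rows, so rows that do not move let the fingers close. It gives the time, the measured TCP pose, the force and the opening at its end, in the units of the state.
- env.state(): the state, without advancing time (a new reading comes with each control period).
- cams.grab_frame(name): name is "scene" or "top" or "wrist"; returns a dict with "image" (420x560x3 uint8, red, green, blue), "depth" (420x560 float32, m along the optical axis (not along the pixel's ray), 0 where there is no reading), "fx", "fy", "cx", "cy" (pixels), "D" ([k1, k2, p1, p2, k3] as OpenCV has them; the pictures are not rectified), "extrinsics" (4x4, takes a point from camera to world coordinates); the wrist camera has in their place "hand_eye" (4x4, takes a point from camera to tool coordinates, whose origin is the TCP and whose axes are the flange's). Camera axes: x right, y down, z forward; pixel columns grow to the right and rows downward; lengths in m; the calibration is good to about 2 mm. A picture is of the moment at which its call begins: read the wrist's pose just before it.
- hand_in(): hands the job in, once; it reports no verdict.
The state is a dict: "time": time; "joint_positions": joint angles; "qvel": joint speeds; "tau": joint torques, N m; "position": TCP position; "tool_rot": TCP orientation; "contact_force": force on the tool from outside, world axes, zero at the start; "moment": the same for the moment, N m; "finger_gap": finger opening in m.
Only numpy, scipy, OpenCV 4.12 (cv2) and the standard library are available. Lean on these libraries where they do the work, as an engineer would, in place of code of your own. Each camera call takes 0.05 s, during which the arm holds its last target.

### The job

Use the hand pusher to sweep all the chopped vegetables off the green board into the clear tub, without touching the food with the fingers. Then fit the lid squarely on the tub and press its orange seal sections down one after another all round the edge until every one is fully home. Leave the pusher and the empty yellow pots in the grey wash-up tray, and do not disturb the other things on the table.

Things in the scene. Friction and masses are not known exactly. Their poses are not given: they have to be found in the camera images.
- station: fixed raised chopping station: green board on steel legs, board top 108 mm above the table. Origin on the table under the middle of the board's open end; z up. The board runs from y = 0 (open end, at the tub) to y = +260 mm, x from -105 to +105 mm; guard rails 30 mm high stand along both sides and the back (clear inside: x from -95 to +95, y up to +250). Sweep towards -y.
- tub: fixed clear rectangular tub at the open end of the board, outside 216 (x) x 158 (y) x 100 mm high, wall and floor 5 mm. Origin: centre of its underside, on the table, at y = -93 mm in the station's frame, same axes as the station; there is a 14 mm gap between board edge and tub wall. The rim is 8 mm lower than the board's top
- lid: loose white lid, 232 (x) x 174 (y) mm, with a blue skirt and a blue grip ridge. Origin: centre of the skirt's lower edge. The skirt is 12 mm deep and goes round the outside of the tub's rim with 4 mm to spare per side; panel from z = 12 to 18 mm; grip ridge 90 mm long (along x), 24 mm thick (y), z = 18 to 58 mm. Fitted, its origin is 12 mm below the rim, its x along the tub's x either way round. 0.25 kg. Eight orange seal sections, seal0 to seal7, go round its edge
- pusher: loose hand pusher: white block 172 (x) x 44 (y) x 36 mm high with a red grip ridge on top, 100 mm long (x), 24 mm thick (y), z = 36 to 78 mm. Origin: centre of the underside. It starts standing at the back of the board. 0.22 kg; it stands by itself and sweeps with either long face
- tray: fixed grey wash-up tray, outside 220 (x) x 150 (y) x 25 mm high, wall and floor 5 mm. Origin: centre of its underside. The tray and the lid may be on either side of the station
- seal0 (a joint): how far orange seal section 0 of the lid (a 50 (x) x 20 (y) mm pad at x = -84, y = -70 mm in the lid's frame, its top 26 mm above the lid's origin unpressed, 19 mm when seated) is pressed, m: 0 = standing proud, 0.007 = fully seated, 1 mm above the panel (it ends near 0.006 under 20 N). It slides straight down, takes about 8 N and stays where it is left; it may start a little pressed
- seal1 (a joint): how far orange seal section 1 of the lid (a 50 (x) x 20 (y) mm pad at x = 0, y = -70 mm in the lid's frame, its top 26 mm above the lid's origin unpressed, 19 mm when seated) is pressed, m: 0 = standing proud, 0.007 = fully seated, 1 mm above the panel (it ends near 0.006 under 20 N). It slides straight down, takes about 8 N and stays where it is left; it may start a little pressed
- seal2 (a joint): how far orange seal section 2 of the lid (a 50 (x) x 20 (y) mm pad at x = 84, y = -70 mm in the lid's frame, its top 26 mm above the lid's origin unpressed, 19 mm when seated) is pressed, m: 0 = standing proud, 0.007 = fully seated, 1 mm above the panel (it ends near 0.006 under 20 N). It slides straight down, takes about 8 N and stays where it is left; it may start a little pressed
- seal3 (a joint): how far orange seal section 3 of the lid (a 20 (x) x 50 (y) mm pad at x = 104, y = 0 mm in the lid's frame, its top 26 mm above the lid's origin unpressed, 19 mm when seated) is pressed, m: 0 = standing proud, 0.007 = fully seated, 1 mm above the panel (it ends near 0.006 under 20 N). It slides straight down, takes about 8 N and stays where it is left; it may start a little pressed
- seal4 (a joint): how far orange seal section 4 of the lid (a 50 (x) x 20 (y) mm pad at x = 84, y = 70 mm in the lid's frame, its top 26 mm above the lid's origin unpressed, 19 mm when seated) is pressed, m: 0 = standing proud, 0.007 = fully seated, 1 mm above the panel (it ends near 0.006 under 20 N). It slides straight down, takes about 8 N and stays where it is left; it may start a little pressed
- seal5 (a joint): how far orange seal section 5 of the lid (a 50 (x) x 20 (y) mm pad at x = 0, y = 70 mm in the lid's frame, its top 26 mm above the lid's origin unpressed, 19 mm when seated) is pressed, m: 0 = standing proud, 0.007 = fully seated, 1 mm above the panel (it ends near 0.006 under 20 N). It slides straight down, takes about 8 N and stays where it is left; it may start a little pressed
- seal6 (a joint): how far orange seal section 6 of the lid (a 50 (x) x 20 (y) mm pad at x = -84, y = 70 mm in the lid's frame, its top 26 mm above the lid's origin unpressed, 19 mm when seated) is pressed, m: 0 = standing proud, 0.007 = fully seated, 1 mm above the panel (it ends near 0.006 under 20 N). It slides straight down, takes about 8 N and stays where it is left; it may start a little pressed
- seal7 (a joint): how far orange seal section 7 of the lid (a 20 (x) x 50 (y) mm pad at x = -104, y = 0 mm in the lid's frame, its top 26 mm above the lid's origin unpressed, 19 mm when seated) is pressed, m: 0 = standing proud, 0.007 = fully seated, 1 mm above the panel (it ends near 0.006 under 20 N). It slides straight down, takes about 8 N and stays where it is left; it may start a little pressed
- onion1: half onion, brown dome, 54 mm across, 26 mm high, lying on the board; may be absent. Origin: centre of its underside. About 50 g
- onion2: half onion, brown dome, 54 mm across, 26 mm high, lying on the board; may be absent. Origin: centre of its underside. About 50 g
- courgette: thick dark green courgette slice with a pale face, 52 mm across, 28 mm high, lying on the board; may be absent. Origin: centre of its underside. About 50 g
- squash1: orange squash chunk 44 x 34 x 26 mm, lying on the board; may be absent. Origin: centre of its underside. About 50 g
- squash2: orange squash chunk 44 x 34 x 26 mm, lying on the board; may be absent. Origin: centre of its underside. About 50 g
- pot1: small empty yellow prep pot, round, 52 mm across, 60 mm high, wall 4 mm, standing on the table; may be absent. Origin: centre of its underside. 60 g
- pot2: small empty yellow prep pot, round, 52 mm across, 60 mm high, wall 4 mm, standing on the table; may be absent. Origin: centre of its underside. 60 g
- mug: bystander: blue mug, 90 mm high; leave it alone. Origin: centre of its underside
- oil: bystander: green oil bottle, 190 mm high; leave it alone. Origin: centre of its underside
- jar: bystander: amber jar with red lid, 90 mm high; leave it alone. Origin: centre of its underside
- can: bystander: food can with yellow label, 100 mm high; leave it alone. Origin: centre of its underside

How it is judged:
On the way, in this order (a step that is already met when the one before it is completed fails the run):
1. every vegetable piece present is inside the tub, below its rim (x of onion1 in the frame of tub between -0.108 and 0.108 m and y of onion1 in the frame of tub between -0.079 and 0.079 m and z of onion1 in the frame of tub between 0 and 0.097 m and x of onion2 in the frame of tub between -0.108 and 0.108 m and y of onion2 in the frame of tub between -0.079 and 0.079 m and z of onion2 in the frame of tub between 0 and 0.097 m and x of courgette in the frame of tub between -0.108 and 0.108 m and y of courgette in the frame of tub between -0.079 and 0.079 m and z of courgette in the frame of tub between 0 and 0.097 m and x of squash1 in the frame of tub between -0.108 and 0.108 m and y of squash1 in the frame of tub between -0.079 and 0.079 m and z of squash1 in the frame of tub between 0 and 0.097 m and x of squash2 in the frame of tub between -0.108 and 0.108 m and y of squash2 in the frame of tub between -0.079 and 0.079 m and z of squash2 in the frame of tub between 0 and 0.097 m), for 0.2 s.
2. the lid sits squarely on the tub's rim (horizontal distance between lid and tub below 0.01 m and z of lid in the frame of tub between 0.084 and 0.092 m and angle between lid's own z axis and vertical below 0.03 rad and angle between the x axis of lid and the x axis of tub, either way round below 0.06 rad), for 0.2 s.
3. all eight seal sections are pressed home with the lid on the tub (all of step 2 and value of joint each of seal0, seal1, seal2, seal3, seal4, seal5, seal6, seal7 above 0.005 m), for 0.2 s.
At the end, for the whole second after the job is handed in: All pieces present are in the tub; lid on the rim (centre within 10 mm, origin 84 to 92 mm up, tilt under 0.03 rad, turn under 0.06); all eight seals pressed 5 of 7 mm or more; pusher and every pot present in the tray; all released and at rest (all of step 1 and all of step 3 and x of pusher in the frame of tray between -0.108 and 0.108 m and y of pusher in the frame of tray between -0.073 and 0.073 m and z of pusher in the frame of tray between -0.002 and 0.075 m and x of pot1 in the frame of tray between -0.108 and 0.108 m and y of pot1 in the frame of tray between -0.073 and 0.073 m and z of pot1 in the frame of tray between -0.002 and 0.075 m and x of pot2 in the frame of tray between -0.108 and 0.108 m and y of pot2 in the frame of tray between -0.073 and 0.073 m and z of pot2 in the frame of tray between -0.002 and 0.075 m and linear speed of each of lid, pusher, pot1, pot2 below 0.02 m/s); the robot touches nothing.
It fails at once if the fingers press on a vegetable piece (contact force between the fingers and onion1 above 1 N or contact force between the fingers and onion2 above 1 N or contact force between the fingers and courgette above 1 N or contact force between the fingers and squash1 above 1 N or contact force between the fingers and squash2 above 1 N).
It fails at once if a bystander is moved by more than 30 mm (distance of any of mug, oil, jar, can from where it was at the start of the episode above 0.03 m).
Of onion1, onion2, courgette, squash1, squash2 only 3 to 5 are there at a start; the rules pass over those that are not, and their reading is None.
Of pot1, pot2 only 1 to 2 are there at a start; the rules pass over those that are not, and their reading is None.
At some moment in a run one of pot1, pot2, lid may be knocked a few centimetres aside while the robot is not near it.
Once in a run the grip may slacken for a moment while it holds something.
It also fails if it takes over 210 s, if anything falls off the work surface, if the arm or the gripper's body presses on something with over 40 N, if the wrist force passes 120 N, or if a joint passes its speed limit or range.

## Working session

There is one attempt and no reset: what is moved stays moved. The work goes in short steps, Python scripts to look and compute and a shell command to move; the robot and the scene stay as the last step left them, time stands still between calls to the robot, and variables do not carry over. Pictures are saved under pics/ and viewed, and the job is handed in when it is done.

```bash
mkdir -p pics; ls; cat > h.py <<'E'
import numpy as np, cv2, json
from plant import env, cams
from scipy.spatial.transform import Rotation as R
def T():
    s=env.state(); q=s['tool_rot']; M=np.eye(4); M[:3,:3]=R.from_quat([q[1],q[2],q[3],q[0]]).as_matrix(); M[:3,3]=s['position']; return M
def grab(n,fn=None):
    t=T(); f=cams.grab_frame(n)
    f['X']=np.array(f['extrinsics']) if 'extrinsics' in f else t@np.array(f['hand_eye'])
    f['K']=np.array([[f['fx'],0,f['cx']],[0,f['fy'],f['cy']],[0,0,1.]])
    if fn: cv2.imwrite('pics/'+fn,cv2.cvtColor(f['image'],cv2.COLOR_RGB2BGR))
    return f
def plane(f,uv,z):
    uv=np.array(uv,float).reshape(-1,1,2)
    n=cv2.undistortPoints(uv,f['K'],np.array(f['D'])).reshape(-1,2)
    d=np.c_[n,np.ones(len(n))]@f['X'][:3,:3].T; o=f['X'][:3,3]
    return o+d*((z-o[2])/d[:,2])[:,None]
def dpt(f,uv):
    uv=np.array(uv).reshape(-1,2); n=cv2.undistortPoints(uv.astype(float).reshape(-1,1,2),f['K'],np.array(f['D'])).reshape(-1,2)
    z=np.array([f['depth'][int(v),int(u)] for u,v in uv])
    return (np.c_[n,np.ones(len(n))]*z[:,None])@f['X'][:3,:3].T+f['X'][:3,3]
def cloud(f):
    h,w=f['depth'].shape; u,v=np.meshgrid(np.arange(w),np.arange(h))
    return dpt(f,np.c_[u.ravel(),v.ravel()]).reshape(h,w,3)
E
python3 - <<'E'
from h import *
s=env.state(); print({k:np.round(v,3).tolist() for k,v in s.items()})
for n in('scene','top','wrist'):
    f=grab(n,n+'0.png'); print(n,np.round(f['X'],3).tolist(),f['K'].tolist(),f['D'])
E
```

```text
pics
{'time': 0.0, 'joint_positions': [1.394, 0.359, 0.011, -0.0, -1.224, -0.288], 'qvel': [-0.001, -0.001, -0.001, -0.002, 0.001, 0.0], 'tau': [-0.001, -58.272, 29.307, 6.998, 0.007, -0.0], 'position': [0.302, 0.603, 0.226], 'tool_rot': [0.001, 0.973, -0.23, -0.0], 'contact_force': [0.53, -0.659, 0.657], 'moment': [-0.023, -0.02, -0.02], 'finger_gap': 0.088}
scene [[0.81, 0.381, -0.446, 1.116], [0.586, -0.541, 0.603, -0.748], [-0.011, -0.75, -0.661, 0.924], [0.0, 0.0, 0.0, 1.0]] [[466.9637688365831, 0.0, 275.36480102346025], [0.0, 466.9637688365831, 210.9948026011243], [0.0, 0.0, 1.0]] [0.04144757 0.         0.         0.         0.        ]
top [[-0.01, -0.993, 0.116, 0.346], [-1.0, 0.009, -0.013, 0.017], [0.012, -0.116, -0.993, 1.538], [0.0, 0.0, 0.0, 1.0]] [[536.4416467207761, 0.0, 278.0203420809435], [0.0, 536.4416467207761, 215.45072652965874], [0.0, 0.0, 1.0]] [0.01644656 0.         0.         0.         0.        ]
wrist [[-0.448, -0.852, -0.271, 0.376], [-0.894, 0.427, 0.135, 0.565], [0.001, 0.302, -0.953, 0.384], [0.0, 0.0, 0.0, 1.0]] [[348.43395014364773, 0.0, 285.23397010677314], [0.0, 348.43395014364773, 213.6699942161701], [0.0, 0.0, 1.0]] [-0.06061955  0.          0.          0.          0.        ]
```

View pics/top0.png

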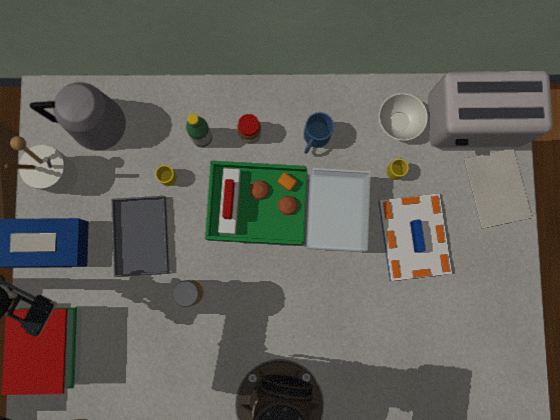

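View pics/scene0.png

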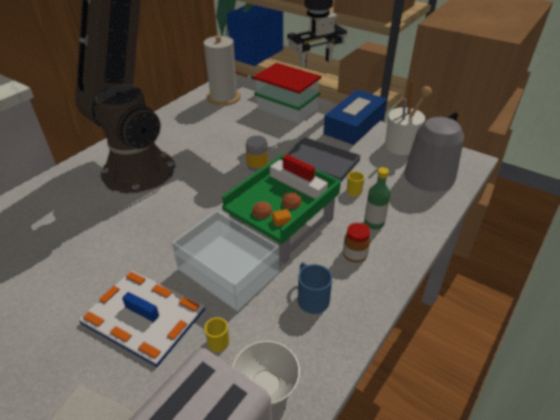

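View pics/wrist0.png

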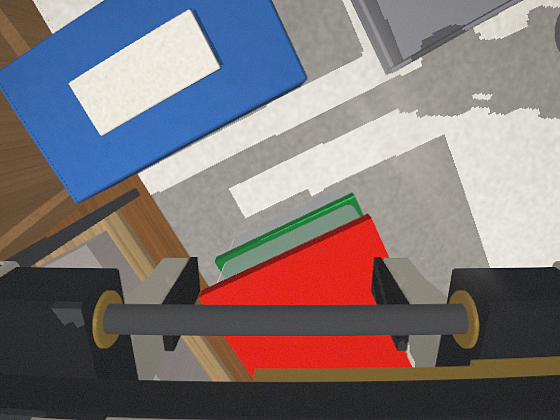

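The top view shows the green board (207–307, 161–244) with the pusher at its left end, two onions (260,190) and (288,205), and squash near (289,182). The tub is at (338,210), the lid at (417,237), the tray at (141,236), and the pots at (165,176) and (397,169). Next I measure all of these.

```bash
cat > seg.py <<'E'
from h import *
def comps(f,lo,hi,amin=20,lo2=None):
    hsv=cv2.cvtColor(f['image'],cv2.COLOR_RGB2HSV); m=cv2.inRange(hsv,np.array(lo),np.array(hi))
    n,l,st,c=cv2.connectedComponentsWithStats(m)
    return m,[(c[i],l==i,st[i]) for i in range(1,n) if st[i][4]>=amin]
def rect(f,mask,z):
    c,_=cv2.findContours(mask.astype(np.uint8),cv2.RETR_EXTERNAL,cv2.CHAIN_APPROX_NONE)
    c=max(c,key=cv2.contourArea); p=plane(f,c.reshape(-1,2),z)
    r=cv2.minAreaRect((p[:,:2]*1000).astype(np.float32)); return r,p
E
python3 - <<'E'
from seg import *
f=grab('top')
im=cv2.cvtColor(f['image'],cv2.COLOR_RGB2BGR)
cv2.imwrite('pics/topz.png',cv2.resize(im[140:300,90:470],None,fx=2.1,fy=2.1,interpolation=cv2.INTER_CUBIC))
for nm,lo,hi,z in [('green',(50,100,40),(80,255,255),.135),('orange',(8,180,150),(18,255,255),.03),('yellow',(22,150,100),(35,255,255),.06),('blue',(105,150,80),(125,255,255),.058),('red',(0,200,120),(6,255,255),.186),('red2',(174,200,120),(180,255,255),.186)]:
    m,cs=comps(f,lo,hi)
    for c,mk,st in cs:
        r,p=rect(f,mk,z); print(nm,np.round(c,1),st[4],'rect mm',np.round(r[0],1),np.round(r[1],1),round(r[2],1))
C=cloud(f)
# tray pixels, tub pixel heights
for uv in [(141,236),(260,190),(288,205),(289,182),(230,200),(229,185),(338,210),(250,225),(165,176),(397,169),(417,237),(400,215)]:
    print(uv,np.round(C[uv[1],uv[0]],3))
E
```

```text
green [197.2 129.4] 244 rect mm [746.4 212. ] [51.6 52.6] 27.1
green [259.  204.7] 5599 rect mm [545.   55.2] [257.1 212.1] 86.2
green [ 72.8 345.9] 260 rect mm [179.2 527.2] [199.2  23.1] 1.5
orange [285.8 180.9] 140 rect mm [621.1 -26.8] [38.4 30.1] 52.8
orange [409.9 200. ] 97 rect mm [ 563.1 -379. ] [16.8 45.7] 5.9
orange [435.2 204. ] 92 rect mm [ 550.8 -451.1] [45.7 17.4] 6.9
orange [388.2 210.5] 50 rect mm [ 534.8 -317. ] [ 8.5 45.9] 88.1
orange [439.8 233.2] 99 rect mm [ 467.8 -459.8] [46.5 17.5] 6.1
orange [391.  239.1] 94 rect mm [ 452.2 -321. ] [46.4 15.6] 6.1
orange [444.4 262.8] 100 rect mm [ 383.9 -469.4] [45.8 17.2] 5.4
orange [395.3 268.7] 94 rect mm [ 368.5 -330.4] [45.5 15.5] 6.1
orange [420.9 272.9] 103 rect mm [ 356.8 -401.7] [17.1 45.7] 5.1
yellow [192.5 118.6] 86 rect mm [796.5 236. ] [26.3 25.4] 0.4
yellow [397.1 168.9] 233 rect mm [ 647.6 -338.9] [47.5 63. ] 44.1
yellow [165.7 174.6] 144 rect mm [639.3 312.7] [48.5 47.3] 0.7
blue [ 40. 242.] 2712 rect mm [451.7 655. ] [128.9 211.2] 0.2
blue [417.9 235.6] 286 rect mm [ 459.5 -388.7] [86.2 28.3] 5.9
red [248.  123.9] 223 rect mm [742.6  75.3] [49.1 47.8] 89.6
red [226.9 198. ] 178 rect mm [549.9 128.5] [15.7 92.6] 85.8
red [ 34.  357.8] 3467 rect mm [175.7 598.5] [200.9 143.8] 0.3
red [ 20.2 312.7] 62 rect mm [266.7 635.2] [31.3 17. ] 89.2
(141, 236) [0.47  0.388 0.004]
(260, 190) [0.578 0.045 0.136]
(288, 205) [ 0.537 -0.028  0.139]
(289, 182) [ 0.599 -0.032  0.135]
(230, 200) [0.545 0.121 0.185]
(229, 185) [0.583 0.123 0.184]
(338, 210) [ 0.532 -0.169  0.066]
(250, 225) [0.487 0.073 0.112]
(165, 176) [0.642 0.321 0.009]
(397, 169) [ 0.659 -0.352  0.002]
(417, 237) [ 0.455 -0.386  0.063]
(400, 215) [ 0.521 -0.352  0.02 ]
```

View pics/topz.png

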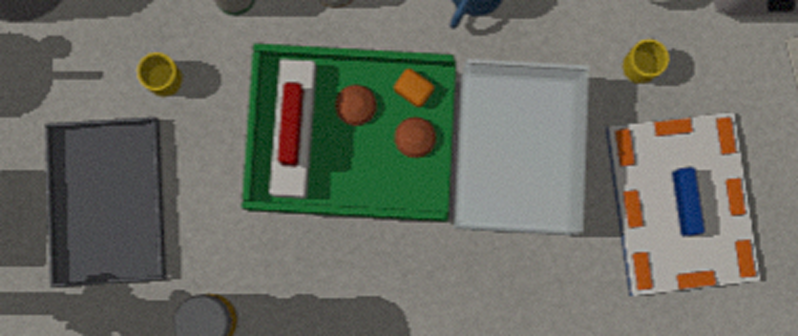

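The scene has three vegetables (two onions, one squash) and two pots. I'll write a helper that computes shifts, then turn the tool and move above the pusher.

```bash
cat > to.py <<'E'
from h import *
import sys
# usage: to.py x y z heading_deg -> shift in (final-heading) tool axes, turn units
def to(x,y,z,psi=None):
    t=T(); cur=np.degrees(np.arctan2(t[1,0],t[0,0])); 
    if psi is None: psi=cur
    d=np.array([x,y,z])-t[:3,3]; u=(cur-psi+180)%360-180
    a=np.radians(psi); ax=np.array([np.cos(a),np.sin(a),0]); ay=np.array([np.sin(a),-np.cos(a),0])
    s=env.state()
    print('t',round(s['time'],2),'pos',np.round(t[:3,3],4),'head',round(cur,2),'tilt',np.round(t[:2,2],4),'F',np.round(s['contact_force'],1),'gap',round(s['finger_gap'],4))
    print('turn_z units',round(u/6,3),'then shift mm',np.round([d@ax*1000,d@ay*1000,-d[2]*1000],1), 'shift now axes mm',np.round(t[:3,:3].T@d*1000,1))
if __name__=='__main__':
    to(*[float(a) for a in sys.argv[1:]])
E
python3 to.py 0.548 0.128 0.30 -4
```

```text
t 0.2 pos [0.3025 0.6032 0.226 ] head -26.64 tilt [-0.0004 -0.0009] F [-0.2  0.1 -0.7] gap 0.0876
turn_z units -3.773 then shift mm [278.1 456.9 -74. ] shift now axes mm [432.5 314.7 -73.7]
```

```bash
python3 - <<'E'
from seg import *
f=grab('top'); C=cloud(f)
# tray by dark color & low height; toaster extents etc near pots
hsv=cv2.cvtColor(f['image'],cv2.COLOR_RGB2HSV)
roi=hsv[190:280,105:175]; print(np.median(hsv[220:250,125:155].reshape(-1,3),0))
m=np.zeros(hsv.shape[:2],np.uint8); m[185:285,100:180]=(hsv[185:285,100:180,2]<100)
m=cv2.morphologyEx(m,cv2.MORPH_OPEN,np.ones((5,5)))
for z in(.0,.025):
    r,p=rect(f,m,z); print('tray',z,r)
r0,_=rect(f,(C[...,2]>.05)&(np.indices(C.shape[:2])[1]>425)&(np.indices(C.shape[:2])[0]<150)&(np.indices(C.shape[:2])[0]>78),.15); print('toaster',r0)
for uv in [(480,105),(440,140),(403,100),(384,118),(403,139),(85,110),(120,120)]: print(uv,np.round(C[uv[1],uv[0]],3))
E
```

```text
[113.  13.  78.]
tray 0.0 ((458.22760009765625, 399.09326171875), (252.560546875, 212.30526733398438), 1.6511085033416748)
tray 0.025 ((456.399169921875, 392.8757629394531), (248.4544677734375, 208.85377502441406), 1.6508482694625854)
toaster ((780.225341796875, -570.0988159179688), (328.8481140136719, 183.97552490234375), 89.48876953125)
(480, 105) [ 0.787 -0.528  0.192]
(440, 140) [ 0.718 -0.449  0.103]
(403, 100) [ 0.856 -0.369  0.033]
(384, 118) [ 0.806 -0.315  0.02 ]
(403, 139) [ 0.733 -0.358  0.06 ]
(85, 110) [0.78  0.491 0.193]
(120, 120) [0.797 0.443 0.048]
```

```bash
python3 -m creep '[[0,0,-0.0185,0,0,-0.943],[0,0,-0.0185,0,0,-0.943],[0,0,-0.0185,0,0,-0.943],[0,0,-0.0185,0,0,-0.943],[0.02,0.0325,0,0,0,0],[0.02,0.0325,0,0,0,0],[0.02,0.0325,0,0,0,0],[0.02,0.0325,0,0,0,0],[0.02,0.0325,0,0,0,0],[0.02,0.0325,0,0,0,0],[0.02,0.0325,0,0,0,0],[0.02,0.0325,0,0,0,0]]' 1
python3 -m creep '[[0.02,0.0325,0,0,0,0],[0.02,0.0325,0,0,0,0],[0.02,0.0325,0,0,0,0],[0.02,0.0325,0,0,0,0],[0.01,0.0325,0,0,0,0],[0.01,0.0325,0,0,0,0],[0,0,0,0,0,0]]'
python3 to.py 0.548 0.128 0.30 -4
python3 - <<'E'
from h import *
grab('wrist','w1.png')
E
```

```text
time: 1.25
position: [0.4444, 0.3311, 0.3008]
tool_rot: [-0.0, 0.999, -0.035, 0.0]
contact_force: [0.6, -0.2, -0.1]
finger_gap: 0.088
time: 1.83
position: [0.5307, 0.1268, 0.3007]
tool_rot: [0.0, 0.999, -0.037, -0.0]
contact_force: [-0.6, 0.7, 0.9]
finger_gap: 0.0879
t 1.83 pos [0.5307 0.1268 0.3007] head -4.21 tilt [-0.0002 -0.0009] F [-0.6  0.7  0.9] gap 0.0879
turn_z units -0.034 then shift mm [17.2 -2.4  0.7] shift now axes mm [17.2 -2.5  0.7]
```

View pics/w1.png

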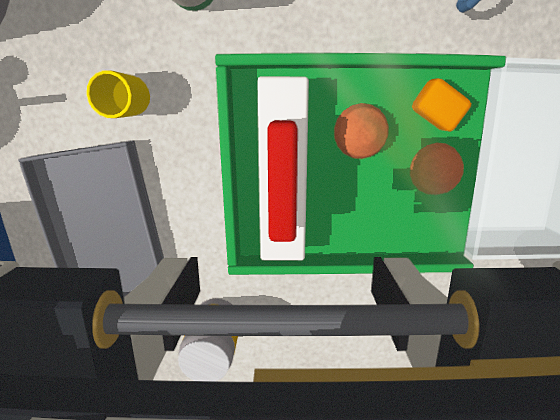

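The wrist view shows the pusher with its red ridge at (283,181), the onions at (361,131) and (437,168), the squash at (443,104), and a pot at (118,94). The tray is at bottom left and the tub edge starts at u≈475. Measuring now.

```bash
python3 - <<'E'
from seg import *
f=grab('wrist')
def show(nm,lo,hi,z,amin=300):
    m,cs=comps(f,lo,hi,amin)
    for c,mk,st in cs:
        r,p=rect(f,mk,z); print(nm,np.round(c,1),st[:4],st[4],'rect',np.round(r[0],1),np.round(r[1],1),round(r[2],1))
show('red',(0,200,120),(6,255,255),.186);show('red',(174,200,120),(180,255,255),.186)
show('green',(50,120,40),(80,255,255),.138,3000)
m,cs=comps(f,(0,0,150),(179,60,255),300)
for c,mk,st in cs:
    if 230<c[0]<320 and 70<c[1]<260: r,p=rect(f,mk,.144); print('white',r,st)
# rail top corners: outer-left-top (217,55)?, etc
print(np.round(plane(f,[[217,57],[505,57],[229,273],[473,270]],.138)*1000,1))
for z,uv in [(.138,[[229,67],[492,67],[238,264],[474,262]])]: print('inner',np.round(plane(f,uv,z)*1000,1))
E
```

```text
red [284. 180.] [270 121  30 120] 3227 rect [552.  127.2] [22.4 97.1] 85.5
green [354.5 162. ] [218  53 290 221] 38824 rect [546.9  57.9] [252.5 208.1] 86.2
white ((556.4600830078125, 125.73347473144531), (561.226318359375, 285.663818359375), 86.48995971679688) [    0     0   560   305 68866]
white ((551.1898193359375, 127.50093078613281), (43.620269775390625, 169.6795654296875), 85.75293731689453) [ 260   76   50  184 5227]
[[656.1 177.4 138. ]
 [640.9 -72.8 138. ]
 [452.2 191.4 138. ]
 [436.2 -60.7 138. ]]
inner [[647.2 168.  138. ]
 [633.1 -61.5 138. ]
 [461.6 181.  138. ]
 [445.3 -60.8 138. ]]
```

```bash
python3 to.py 0.552 0.127 0.154 -4.2;  python3 -m creep '[[0.021,0,0.02,0,0,0],[0,0,0.03,0,0,0],[0,0,0.03,0,0,0],[0,0,0.03,0,0,0],[0,0,0.02,0,0,0],[0,0,0.01,0,0,0],[0,0,0.006,0,0,0],[0,0,0,0,0,0]]' 1;python3 to.py 0.552 0.127 0.154 -4.2
```

```text
t 1.93 pos [0.5304 0.13   0.3006] head -4.16 tilt [0.     0.0001] F [ 0.2 -0.1  0.7] gap 0.0876
turn_z units 0.007 then shift mm [ 21.8   1.5 146.6] shift now axes mm [ 21.8   1.5 146.6]
time: 2.6
position: [0.5509, 0.1305, 0.1539]
tool_rot: [0.0, 0.999, -0.034, -0.001]
contact_force: [1.5, -0.1, 0.4]
finger_gap: 0.0874
t 2.6 pos [0.5509 0.1305 0.1539] head -3.94 tilt [-0.001  -0.0007] F [ 1.5 -0.1  0.4] gap 0.0874
turn_z units 0.043 then shift mm [ 1.4  3.4 -0.1] shift now axes mm [ 1.4  3.4 -0.1]
```

```bash
python3 -m creep '[[0.001,0.003,0,0,0,0],[0,0,0,0,0,0]]' 1; python3 -m creep '[[0,0,0,0,0,0],[0,0,0,0,0,0],[0,0,0,0,0,0],[0,0,0,0,0,0],[0,0,0,0,0,0],[0,0,0,0,0,0],[0,0,0,0,0,0],[0,0,0,0,0,0]]' 0
python3 - <<'E'
from h import *
grab('wrist','w2.png')
E
python3 to.py 0.552 0.127 0.154 -4.2
```

```text
time: 2.77
position: [0.5528, 0.1271, 0.1561]
tool_rot: [-0.0, 0.999, -0.035, 0.001]
contact_force: [0.5, -0.1, -1.0]
finger_gap: 0.0875
time: 3.43
position: [0.5519, 0.1268, 0.1545]
tool_rot: [0.0, 0.999, -0.035, -0.0]
contact_force: [-0.2, -0.5, 0.4]
finger_gap: 0.04
t 3.48 pos [0.5519 0.1268 0.1545] head -4.0 tilt [-0. -0.] F [-0.2 -0.1 -0.6] gap 0.0358
turn_z units 0.034 then shift mm [ 0.1 -0.2  0.5] shift now axes mm [ 0.1 -0.2  0.5]
```

View pics/w2.png

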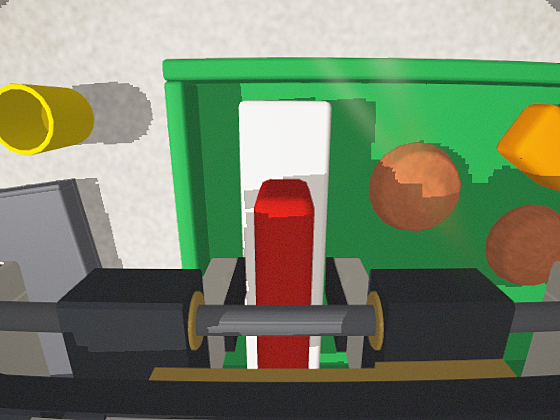

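The fingers are closing symmetrically on the red ridge at (285,280). I'll finish the close.

```bash
python3 -m creep '[[0,0,0,0,0,0],[0,0,0,0,0,0],[0,0,0,0,0,0],[0,0,0,0,0,0],[0,0,0,0,0,0],[0,0,0,0,0,0]]' 0; python3 to.py 0.55 0.127 0.154 -3.8
```

```text
time: 3.98
position: [0.5519, 0.1269, 0.1544]
tool_rot: [-0.0, 0.999, -0.035, -0.0]
contact_force: [-0.2, 0.5, -1.3]
finger_gap: 0.0236
t 3.98 pos [0.5519 0.1269 0.1544] head -4.0 tilt [-0.0002  0.    ] F [-0.2  0.5 -1.3] gap 0.0236
turn_z units -0.034 then shift mm [-1.9 -0.   0.4] shift now axes mm [-1.9 -0.   0.4]
```

```bash
python3 -m creep '[[-0.001,0,-0.001,0,0,0],[0,0.01,0,0,0,0],[0,0.012,0,0,0,0],[0,0.012,0,0,0,0],[0,0.012,0,0,0,0],[0,0.012,0,0,0,0],[0,0.012,0,0,0,0],[0,0.012,0,0,0,0],[0,0.012,0,0,0,0],[0,0.012,0,0,0,0],[0,0.012,0,0,0,0],[0,0.012,0,0,0,0]]' 0; python3 - <<'E'
from h import *
grab('wrist','w3.png');grab('scene','s3.png')
E
python3 to.py 0.55 0.127 0.154 -3.8
```

```text
time: 4.98
position: [0.5418, -0.004, 0.1556]
tool_rot: [-0.0, 0.999, -0.035, 0.0]
contact_force: [-0.8, 1.4, -3.0]
finger_gap: 0.0237
t 5.08 pos [ 0.5415 -0.0047  0.1555] head -4.09 tilt [-0.0005 -0.0003] F [-0.6  0.2 -2.9] gap 0.0237
turn_z units -0.048 then shift mm [  -0.2 -132.     1.5] shift now axes mm [  -0.9 -132.     1.5]
```

View pics/w3.png

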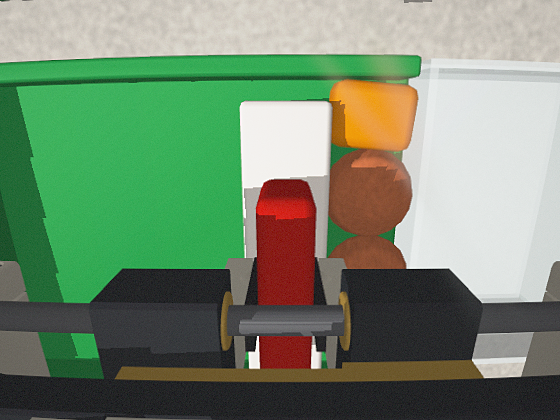

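View pics/s3.png

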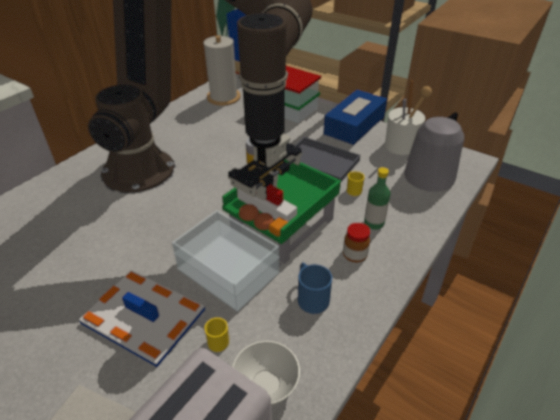

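All three pieces are lined up in front of the pusher at the board's edge (squash (373,115), onions (370,195) and (368,255)). I'll push them over slowly.

```bash
python3 -m creep '[[0,0.007,0,0,0,0],[0,0.007,0,0,0,0],[0,0.007,0,0,0,0],[0,0.007,0,0,0,0],[0,0.007,0,0,0,0],[0,0.007,0,0,0,0],[0,0.007,0,0,0,0],[0,0.007,0,0,0,0],[0,0.007,0,0,0,0],[0,0.007,0,0,0,0],[0,0.007,0,0,0,0],[0,0.007,0,0,0,0]]' 0; python3 - <<'E'
from h import *
grab('wrist','w4.png');grab('scene','s4.png')
E
python3 to.py 0.55 0.127 0.154 -3.8
```

```text
time: 6.08
position: [0.536, -0.0873, 0.1556]
tool_rot: [-0.0, 0.999, -0.035, -0.0]
contact_force: [1.0, -0.1, -2.7]
finger_gap: 0.0238
t 6.18 pos [ 0.5358 -0.0876  0.1555] head -4.06 tilt [-0.0002 -0.0001] F [-0.6  0.6 -2.3] gap 0.024
turn_z units -0.043 then shift mm [-1.000e-01 -2.151e+02  1.500e+00] shift now axes mm [  -1.1 -215.1    1.5]
```

View pics/w4.png

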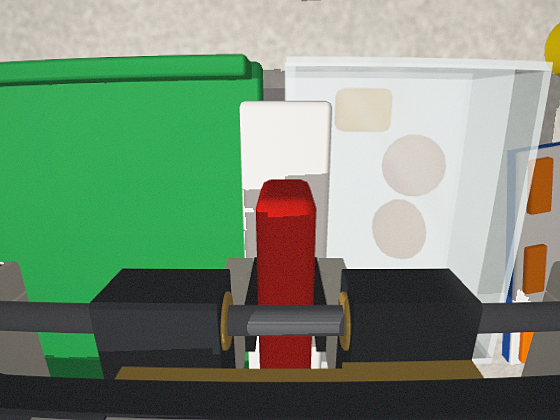

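View pics/s4.png

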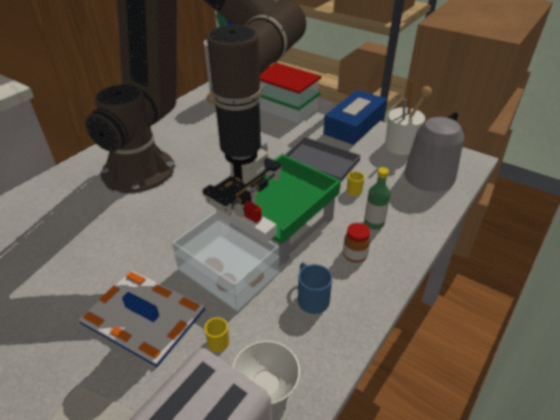

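All three pieces dropped into the tub: they show at (363,110), (413,165) and (399,229) within its outline. I'll lift the pusher and carry it towards the tray.

```bash
python3 -m creep '[[0,0,-0.02,0,0,0],[0,0,-0.03,0,0,0],[0,0,-0.03,0,0,0],[0,-0.01,-0.025,0,0,0],[-0.006,-0.02,0,0,0,0],[-0.006,-0.03,0,0,0,0],[-0.006,-0.03,0,0,0,0],[-0.006,-0.03,0,0,0,0],[-0.006,-0.03,0,0,0,0],[-0.006,-0.03,0,0,0,0],[-0.006,-0.03,0,0,0,0],[-0.006,-0.03,0,0,0,0]]' 0
python3 -m creep '[[-0.006,-0.03,0,0,0,0],[-0.006,-0.03,0,0,0,0],[-0.006,-0.03,0,0,0,0],[-0.006,-0.03,0,0,0,0],[0,-0.015,0,0,0,0],[0,0,0,0,0,0],[0,0,0,0,0,0]]' 0; python3 - <<'E'
from h import *
grab('wrist','w5.png');grab('top','t5.png')
E
python3 to.py 0.49 0.39 0.25 -3.8
```

```text
time: 7.18
position: [0.5043, 0.1578, 0.2608]
tool_rot: [-0.0, 0.999, -0.035, 0.0]
contact_force: [0.9, 0.1, -2.6]
finger_gap: 0.0237
time: 7.77
position: [0.4901, 0.2931, 0.2601]
tool_rot: [0.0, 0.999, -0.034, -0.0]
contact_force: [0.8, 0.6, -2.1]
finger_gap: 0.0239
t 7.87 pos [0.4902 0.2919 0.2604] head -4.01 tilt [-0.0004 -0.0005] F [ 0.6  0.2 -2.7] gap 0.0237
turn_z units -0.035 then shift mm [ -6.8 -97.9  10.4] shift now axes mm [ -7.1 -97.9  10.3]
```

View pics/w5.png

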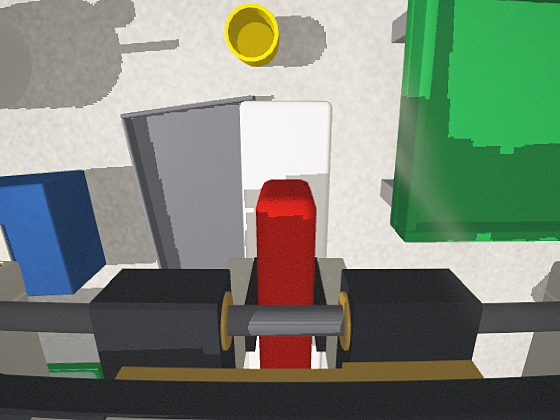

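View pics/t5.png

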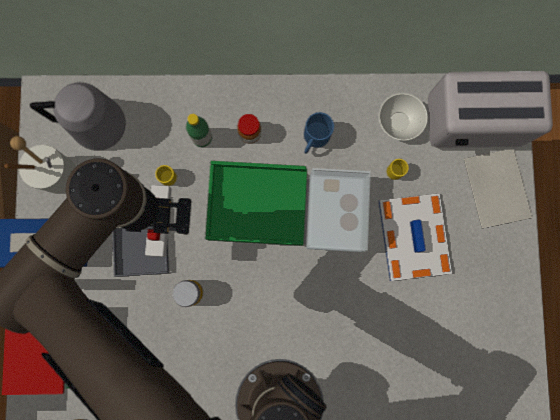

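The top view confirms the pieces in the tub at (331,184), (348,203) and (348,220), with the board empty. Next I need accurate tray corners, from the first top image.

```bash
python3 - <<'E'
import cv2
im=cv2.imread('pics/top0.png')[185:290,100:185]
cv2.imwrite('pics/tray.png',cv2.resize(im,None,fx=5.5,fy=5.5,interpolation=cv2.INTER_CUBIC))
E
```

```text
(no output)
```

View pics/tray.png

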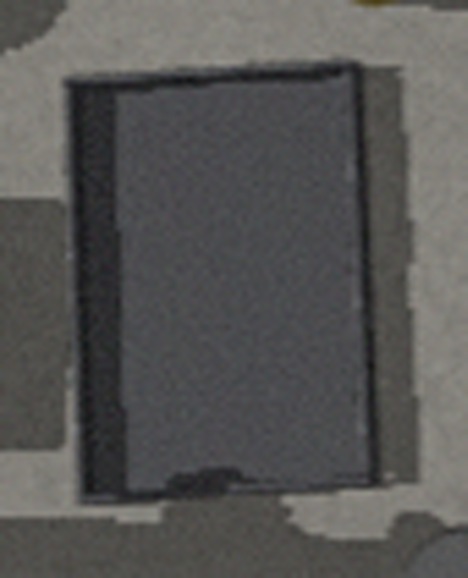

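```bash
python3 - <<'E'
from h import *
f=grab('top')
z=np.array([[66,78],[358,62],[378,486],[82,502]])/5.5+[99.6,184.6]
p=plane(f,z,.025)[:,:2]*1000; print(np.round(p,1)); c=p.mean(0); print('c',c)
print([np.round(np.linalg.norm(p[i]-p[(i+1)%4]),1) for i in range(4)])
ax=(p[0]+p[1]-p[2]-p[3]); ay=(p[0]+p[3]-p[1]-p[2]); print('xaxis',np.degrees(np.arctan2(ax[1],ax[0])),'yaxis',np.degrees(np.arctan2(ay[1],ay[0]))-90)
E
```

```text
[[574.4 468. ]
 [581.5 318.3]
 [363.5 305. ]
 [357.1 454.3]]
c [469.16972131 386.42066413]
[np.float64(149.9), np.float64(218.4), np.float64(149.4), np.float64(217.7)]
xaxis 3.540504526521514 yaxis 2.58599065104994
```

The tray centre is at (0.469, 0.386) with a yaw of about 3.2°. I'll place the pusher at tray y = −41 mm, at heading 3.2°.

```bash
python3 to.py 0.471 0.3455 0.053 3.2
```

```text
t 7.92 pos [0.4904 0.2916 0.2605] head -4.04 tilt [-0.0002 -0.0003] F [-0.  -0.2 -1.8] gap 0.024
turn_z units -1.206 then shift mm [-16.3 -54.9 207.5] shift now axes mm [-23.1 -52.4 207.5]
```

```bash
python3 -m creep '[[0,0,0,0,0,-0.6],[0,0,0,0,0,-0.6],[-0.008,-0.027,0.01,0,0,0],[-0.008,-0.028,0.02,0,0,0],[0,0,0.03,0,0,0],[0,0,0.03,0,0,0],[0,0,0.03,0,0,0],[0,0,0.02,0,0,0],[0,0,0,0,0,0],[0,0,0,0,0,0]]' 0; python3 to.py 0.471 0.3455 0.053 3.2
python3 - <<'E'
from h import *
grab('wrist','w6.png')
E
```

```text
time: 8.75
position: [0.4715, 0.3453, 0.1204]
tool_rot: [0.001, 1.0, 0.027, -0.0]
contact_force: [-0.2, 0.4, -1.4]
finger_gap: 0.0239
t 8.75 pos [0.4715 0.3453 0.1204] head 3.15 tilt [-0.0008 -0.0019] F [-0.2  0.4 -1.4] gap 0.0239
turn_z units -0.008 then shift mm [-0.5 -0.2 67.4] shift now axes mm [-0.4 -0.3 67.4]
```

View pics/w6.png

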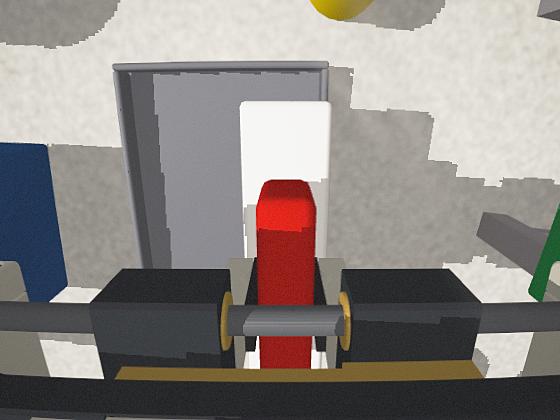

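The pusher's edge (330,105) nearly overlaps the tray's right wall (322,70), and it is higher than the wall, so perspective matters. I'll check the numbers.

```bash
python3 - <<'E'
from h import *
f=grab('wrist')
print('pusher top corners',np.round(plane(f,[[240,103],[331,103]],.110)*1000,1))
print('tray outer TL,TR top',np.round(plane(f,[[113,66],[328,65]],.025)*1000,1))
print('tray L at lower,R',np.round(plane(f,[[122,150],[133,220],[326,95]],.025)*1000,1))
E
```

```text
pusher top corners [[553.9 371.3 110. ]
 [556.3 328.9 110. ]]
tray outer TL,TR top [[574.6 471.   25. ]
 [582.1 322.6  25. ]]
tray L at lower,R [[516.4 468.5  25. ]
 [462.3 464.1  25. ]
 [562.4 322.2  25. ]]
```

```bash
python3 -m creep '[[0,-0.005,0.02,0,0,0],[0,0,0.02,0,0,0],[0,0,0.015,0,0,0],[0,0,0.008,0,0,0],[0,0,0.004,0,0,0],[0,0,0,0,0,0],[0,0,0,0,0,0]]' 0; python3 to.py 0.471 0.3455 0.053 3.2
```

```text
time: 9.43
position: [0.4717, 0.3521, 0.0548]
tool_rot: [-0.001, 1.0, 0.028, 0.001]
contact_force: [-0.9, 0.2, -2.5]
finger_gap: 0.0239
t 9.43 pos [0.4717 0.3521 0.0548] head 3.21 tilt [0.0013 0.0013] F [-0.9  0.2 -2.5] gap 0.0239
turn_z units 0.002 then shift mm [-1.1  6.6  1.8] shift now axes mm [-1.1  6.6  1.8]
```

```bash
python3 -m creep '[[0,0,0.002,0,0,0],[0,0,0.001,0,0,0],[0,0,0,0,0,0],[0,0,0,0,0,0]]' 0; python3 -m creep '[[0,0,0,0,0,0],[0,0,0,0,0,0],[0,0,0,0,0,0],[0,0,0,0,0,0],[0,0,0,0,0,0],[0,0,0,0,0,0],[0,0,0,0,0,0],[0,0,0,0,0,0]]' 0.65
python3 -m creep '[[0,0,-0.005,0,0,0],[0,0,-0.01,0,0,0],[0,0,-0.02,0,0,0],[0,0,-0.03,0,0,0],[0,0,-0.03,0,0,0],[0,0,-0.03,0,0,0],[0,0,-0.03,0,0,0],[0,0,0,0,0,0]]' 0.9; python3 to.py 0.64 0.32 0.2 ; python3 - <<'E'
from seg import *
f=grab('wrist','w7.png')
m,cs=comps(f,(22,150,80),(35,255,255),200)
for c,mk,st in cs:
    r,p=rect(f,mk,.06); print(np.round(c,1),st,np.round(r[0],1),np.round(r[1],1))
f=grab('top','t7.png')
m,cs=comps(f,(22,150,80),(35,255,255),60)
for c,mk,st in cs:
    r,p=rect(f,mk,.06); print(np.round(c,1),st,np.round(r[0],1),np.round(r[1],1))
E
```

```text
time: 9.77
position: [0.4715, 0.3521, 0.0514]
tool_rot: [-0.001, 1.0, 0.028, 0.001]
contact_force: [-1.2, 0.5, 2.7]
finger_gap: 0.0238
time: 10.43
position: [0.471, 0.3515, 0.0505]
tool_rot: [0.0, 1.0, 0.028, -0.0]
contact_force: [-0.3, 0.4, 0.9]
finger_gap: 0.0569
time: 11.1
position: [0.4736, 0.3537, 0.2136]
tool_rot: [-0.004, 1.0, 0.028, 0.004]
contact_force: [0.3, 0.9, 1.3]
finger_gap: 0.0788
t 11.1 pos [0.4736 0.3537 0.2136] head 3.26 tilt [0.008  0.0077] F [0.3 0.9 1.3] gap 0.0788
turn_z units 0.0 then shift mm [164.3  43.1  13.6] shift now axes mm [164.1  43.2  14.7]
[341.2  19.5] [ 312    0   66   47 2411] [623.9 314.7] [35.  52.5]
[192.6 118.9] [188 114  11  11  93] [795.  234.6] [28.2 29. ]
[397.1 168.8] [387 159  22  20 306] [ 647.6 -338.9] [47.5 63. ]
[165.3 174.5] [156 165  18  20 223] [638.2 312.9] [50.1 49. ]
```

View pics/w7.png

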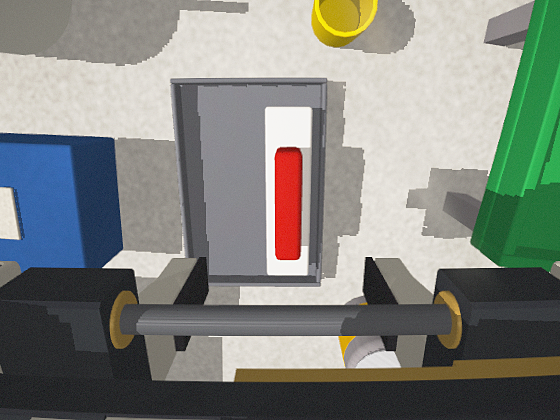

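View pics/t7.png

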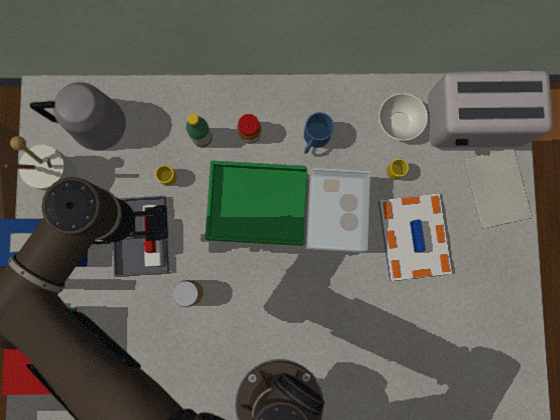

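The pusher sits flat in the tray (265–312, 107–275), leaving room on its left. Pot1 is at (341,20), so I'll move closer to it.

```bash
python3 -m creep '[[0.03,0.01,0,0,0,0],[0.03,0.01,0,0,0,0],[0.03,0.01,0,0,0,0],[0.02,0.01,0,0,0,0],[0,0,0,0,0,0],[0,0,0,0,0,0]]' 1; python3 to.py 0.64 0.32 0.2 ; python3 - <<'E'
from seg import *
f=grab('wrist','w8.png')
m,cs=comps(f,(20,120,40),(35,255,255),500)
for c,mk,st in cs:
    r,p=rect(f,mk,.06); print(np.round(c,1),st,np.round(r[0],1),np.round(r[1],1))
E
```

```text
time: 11.7
position: [0.5834, 0.3165, 0.2038]
tool_rot: [0.001, 1.0, 0.027, -0.001]
contact_force: [0.6, 0.2, 0.3]
finger_gap: 0.0872
t 11.7 pos [0.5834 0.3165 0.2038] head 3.07 tilt [-0.0022 -0.0018] F [0.6 0.2 0.3] gap 0.0872
turn_z units 0.0 then shift mm [56.7 -0.5  3.8] shift now axes mm [56.7 -0.5  3.7]
[290.1 134.9] [ 261  105   60   61 2863] [639.8 314.1] [50.4 50.1]
[102.9 319.9] [ 92 290  30  59 591] [445.3 493.7] [27.  73.3]
[467.4 319.2] [450 291  29  58 594] [465.1 122.8] [74.5 26.9]
[419.9 371.6] [ 254  356  306   26 3725] [398.6 166. ] [ 26.6 346.6]
```

View pics/w8.png

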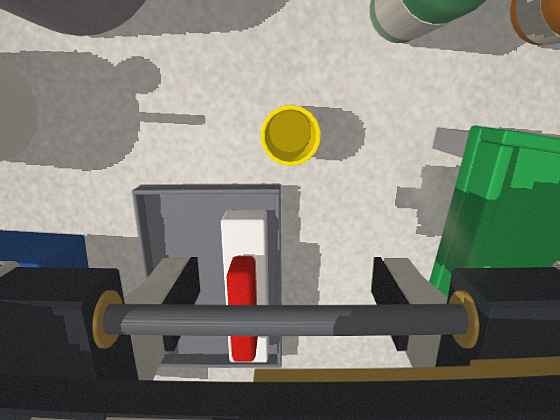

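```bash
python3 to.py 0.640 0.314 0.028 3.2; python3 -m creep '[[0.03,0.001,0,0,0,0],[0.026,0.001,0.02,0,0,0],[0,0,0.03,0,0,0],[0,0,0.03,0,0,0],[0,0,0.03,0,0,0],[0,0,0.03,0,0,0],[0,0,0.02,0,0,0],[0,0,0.01,0,0,0],[0,0,0.004,0,0,0],[0,0,0,0,0,0],[0,0,0,0,0,0]]' 1; python3 to.py 0.640 0.314 0.028 3.2
```

```text
t 11.75 pos [0.5827 0.317  0.2042] head 3.13 tilt [-0.0019 -0.0014] F [-0.1  0.6 -0.7] gap 0.0879
turn_z units -0.011 then shift mm [ 57.    6.2 176.2] shift now axes mm [ 57.4   5.9 176.1]
time: 12.67
position: [0.6396, 0.3197, 0.0331]
tool_rot: [-0.0, 1.0, 0.028, 0.001]
contact_force: [-0.4, 0.1, 0.7]
finger_gap: 0.0876
t 12.67 pos [0.6396 0.3197 0.0331] head 3.25 tilt [0.0016 0.001 ] F [-0.4  0.1  0.7] gap 0.0876
turn_z units 0.008 then shift mm [0.1 5.7 5.1] shift now axes mm [0.1 5.7 5.1]
```

```bash
python3 -m creep '[[0,0.005,0.005,0,0,0],[0,0,0,0,0,0],[0,0,0,0,0,0]]' 1; python3 -m creep '[[0,0,0,0,0,0],[0,0,0,0,0,0],[0,0,0,0,0,0],[0,0,0,0,0,0],[0,0,0,0,0,0],[0,0,0,0,0,0],[0,0,0,0,0,0],[0,0,0,0,0,0],[0,0,0,0,0,0],[0,0,0,0,0,0]]' 0; python3 to.py 0.640 0.314 0.12 3.2
```

```text
time: 12.92
position: [0.6396, 0.3136, 0.0273]
tool_rot: [-0.0, 1.0, 0.028, 0.0]
contact_force: [0.4, 0.1, -0.2]
finger_gap: 0.0874
time: 13.75
position: [0.6394, 0.3139, 0.0265]
tool_rot: [-0.0, 1.0, 0.028, -0.0]
contact_force: [0.4, 0.0, -0.3]
finger_gap: 0.0508
t 13.75 pos [0.6394 0.3139 0.0265] head 3.2 tilt [-0.0001  0.    ] F [ 0.4  0.  -0.3] gap 0.0508
turn_z units 0.0 then shift mm [  0.6  -0.1 -93.5] shift now axes mm [  0.6  -0.1 -93.5]
```

Pot1 is gripped (gap 51 mm). I'll check the blue box beside the tray for gripper-body clearance.

```bash
python3 - <<'E'
from seg import *
f=grab('top'); C=cloud(f)
hsv=cv2.cvtColor(f['image'],cv2.COLOR_RGB2HSV); m=cv2.inRange(hsv,np.array((105,150,60)),np.array((125,255,255)))>0
m[:,120:]=0
P=C[m]; print(np.percentile(P,[1,5,50,95,99],axis=0).round(3))
P2=P[P[:,2]>.06]; print(P2.min(0),P2.max(0))
E
```

```text
[[0.386 0.596 0.073]
 [0.388 0.61  0.075]
 [0.42  0.697 0.08 ]
 [0.507 0.744 0.086]
 [0.513 0.748 0.088]]
[0.34574864 0.01666153 0.06919656] [0.5138257  0.75210044 1.53777412]
```

```bash
python3 -m creep '[[0,0,-0.01,0,0,0],[0,0,-0.03,0,0,0],[0,0,-0.03,0,0,0],[0,0,-0.03,0,0,0],[0,0,-0.02,0,0,0],[-0.01,-0.01,0,0,0,0],[-0.025,-0.025,0,0,0,0],[-0.025,-0.025,0,0,0,0],[-0.025,-0.025,0,0,0,0],[-0.025,-0.025,0,0,0,0],[-0.01,-0.01,0,0,0,0],[0,0,0,0,0,0]]' 0; python3 to.py 0.512 0.427 0.033 3.2
python3 - <<'E'
from h import *
grab('wrist','w9.png')
E
```

```text
time: 14.8
position: [0.5103, 0.4293, 0.1471]
tool_rot: [-0.0, 1.0, 0.03, 0.0]
contact_force: [-0.3, 0.1, -0.2]
finger_gap: 0.0506
t 14.8 pos [0.5103 0.4293 0.1471] head 3.41 tilt [0.     0.0006] F [-0.3  0.1 -0.2] gap 0.0506
turn_z units 0.035 then shift mm [  1.5   2.4 114.1] shift now axes mm [  1.5   2.5 114.1]
```

View pics/w9.png

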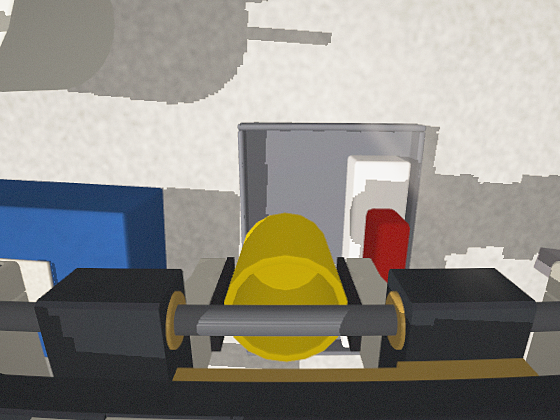

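```bash
python3 -m creep '[[0,0,0.02,0,0,0],[0,0,0.03,0,0,0],[0,0,0.025,0,0,0],[0,0,0.02,0,0,0],[0,0,0.01,0,0,0],[0,0,0.005,0,0,0],[0,0,0.002,0,0,0],[0,0,0,0,0,0],[0,0,0,0,0,0]]' 0; python3 to.py 0.511 0.430 0.033 3.2
```

```text
time: 15.6
position: [0.5136, 0.4275, 0.0359]
tool_rot: [-0.001, 1.0, 0.028, 0.001]
contact_force: [-0.4, -0.3, -0.6]
finger_gap: 0.0508
t 15.6 pos [0.5136 0.4275 0.0359] head 3.2 tilt [0.0013 0.0014] F [-0.4 -0.3 -0.6] gap 0.0508
turn_z units 0.0 then shift mm [-2.5 -2.6  2.9] shift now axes mm [-2.5 -2.6  2.9]
```

```bash
python3 -m creep '[[-0.002,-0.0025,0.002,0,0,0],[0,0,0.001,0,0,0],[0,0,0,0,0,0],[0,0,0,0,0,0]]' 0; python3 -m creep '[[0,0,0,0,0,0],[0,0,0,0,0,0],[0,0,0,0,0,0],[0,0,0,0,0,0],[0,0,0,0,0,0]]' 0.7;  python3 -m creep '[[0,0,-0.005,0,0,0],[0,0,-0.01,0,0,0],[0,0,-0.03,0,0,0],[0,0,-0.03,0,0,0],[0,0,-0.03,0,0,0],[0,0,-0.03,0,0,0],[0,0,-0.03,0,0,0],[0,0,0,0,0,0]]' 0.7
python3 - <<'E'
from h import *
grab('wrist','w10.png');grab('top','t10.png')
E
python3 to.py 0.64 -0.34 0.25 3.2
```

```text
time: 15.93
position: [0.5107, 0.4296, 0.0319]
tool_rot: [-0.0, 1.0, 0.028, 0.0]
contact_force: [-0.3, -0.2, -0.7]
finger_gap: 0.0505
time: 16.35
position: [0.5108, 0.4294, 0.0316]
tool_rot: [-0.0, 1.0, 0.028, 0.0]
contact_force: [-0.0, -0.5, 0.6]
finger_gap: 0.0611
time: 17.02
position: [0.5133, 0.4315, 0.2054]
tool_rot: [-0.004, 1.0, 0.028, 0.004]
contact_force: [1.2, 0.7, 1.0]
finger_gap: 0.0613
t 17.12 pos [0.5113 0.4301 0.1996] head 3.2 tilt [0.0027 0.0038] F [ 0.3 -0.2 -1.2] gap 0.0613
turn_z units 0.0 then shift mm [ 85.5 776.  -50.4] shift now axes mm [ 85.6 775.9 -53. ]
```

View pics/w10.png

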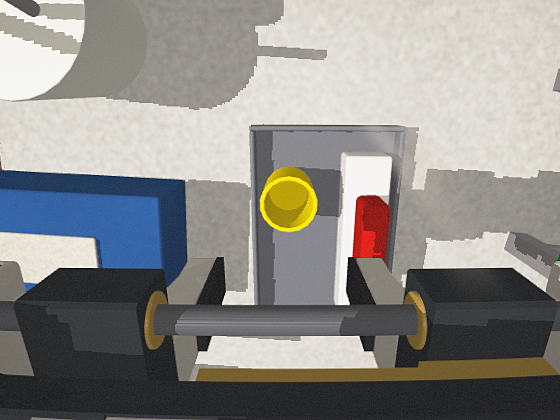

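View pics/t10.png

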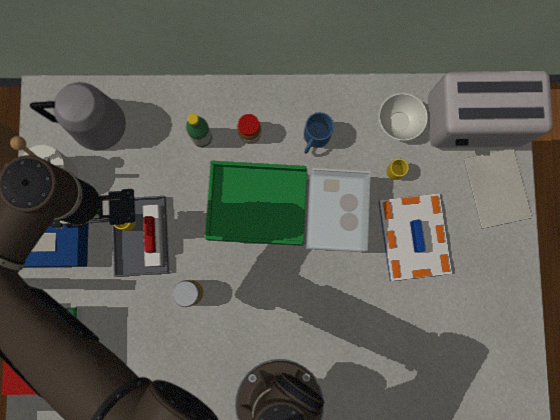

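Pot1 stands in the tray at (289,200). Now I traverse to pot2 and turn to about −25° to stay clear of the toaster.

```bash
python3 -m creep '[[0,0,-0.03,0,0,0],[0,0.02,-0.025,0,0,0],[0.0015,0.037,0,0,0,0],[0.0015,0.037,0,0,0,0],[0.0015,0.037,0,0,0,0],[0.0015,0.037,0,0,0,0],[0.0015,0.037,0,0,0,0],[0.0015,0.037,0,0,0,0],[0.0015,0.037,0,0,0,0],[0.0015,0.037,0,0,0,0],[0.0015,0.037,0,0,0,0],[0.0015,0.037,0,0,0,0]]' 1; python3 -m creep '[[0.0015,0.037,0,0,0,0],[0.0015,0.037,0,0,0,0],[0.0015,0.037,0,0,0,0],[0.0015,0.037,0,0,0,0],[0.0015,0.037,0,0,0,0],[0.0015,0.037,0,0,0,0],[0.0015,0.037,0,0,0,0],[0.0015,0.037,0,0,0,0],[0.0015,0.03,0,0,0,0],[0,0.02,0,0,0,0],[0,0,0,0,0,0]]' 1; python3 -m creep '[[0,0,0,0,0,0.95],[0,0,0,0,0,0.95],[0,0,0,0,0,0.95],[0,0,0,0,0,0.95],[0,0,0,0,0,0.9],[0,0,0,0,0,0]]' 1
python3 to.py 0.645 -0.339 0.028 -25
python3 - <<'E'
from seg import *
f=grab('wrist','w11.png')
m,cs=comps(f,(20,120,40),(35,255,255),500)
for c,mk,st in cs:
    r,p=rect(f,mk,.06); print(np.round(c,1),st,np.round(r[0],1),np.round(r[1],1))
E
```

```text
time: 18.12
position: [0.5468, 0.0389, 0.2512]
tool_rot: [0.0, 1.0, 0.028, -0.0]
contact_force: [0.3, -0.4, 0.2]
finger_gap: 0.0873
time: 19.03
position: [0.5793, -0.3074, 0.2498]
tool_rot: [-0.0, 1.0, 0.026, -0.001]
contact_force: [0.2, 0.3, 0.3]
finger_gap: 0.0872
time: 19.53
position: [0.5799, -0.3033, 0.2509]
tool_rot: [-0.0, 0.976, -0.218, -0.001]
contact_force: [0.9, -0.9, 0.2]
finger_gap: 0.0876
t 19.53 pos [ 0.5799 -0.3033  0.2509] head -25.23 tilt [-0.0013  0.0005] F [ 0.9 -0.9  0.2] gap 0.0876
turn_z units -0.038 then shift mm [ 74.1   4.8 222.9] shift now axes mm [ 74.4   4.5 222.8]
[290.5 103.3] [ 264   76   54   56 2301] [ 652.3 -343.7] [50.9 50. ]
[103.1 319.5] [ 92 290  30  59 581] [525.1 -41.2] [32.8 84.7]
[467.9 321.9] [451 291  28  58 522] [ 342.3 -429.4] [31.2 84.4]
[418.3 371.7] [ 254  356  306   26 3604] [ 298.7 -349.1] [400.   30.8]
```

View pics/w11.png

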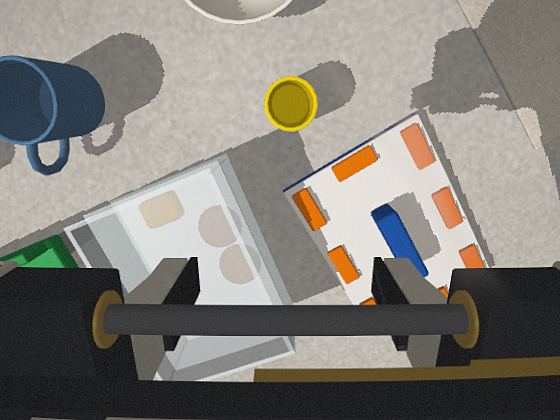

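Pot2 is at (290,103) in the wrist view, i.e. (0.652, −0.343), and clear of the bowl and toaster. I'll go down onto it.

```bash
python3 -m creep '[[0.03,0.002,0,0,0,0],[0.03,0.002,0.02,0,0,0],[0.022,0.0015,0.03,0,0,0],[0,0,0.03,0,0,0],[0,0,0.03,0,0,0],[0,0,0.03,0,0,0],[0,0,0.025,0,0,0],[0,0,0.02,0,0,0],[0,0,0,0,0,0],[0,0,0,0,0,0]]' 1; python3 to.py 0.652 -0.343 0.028 -25
```

```text
time: 20.42
position: [0.6515, -0.3432, 0.0654]
tool_rot: [0.0, 0.977, -0.215, -0.002]
contact_force: [-0.7, -0.2, -0.0]
finger_gap: 0.0881
t 20.42 pos [ 0.6515 -0.3432  0.0654] head -24.85 tilt [-0.003   0.0006] F [-0.7 -0.2 -0. ] gap 0.0881
turn_z units 0.024 then shift mm [ 0.4 -0.4 37.4] shift now axes mm [ 0.5 -0.4 37.4]
```

```bash
python3 -m creep '[[0,0,0.015,0,0,0],[0,0,0.013,0,0,0],[0,0,0.007,0,0,0],[0,0,0.002,0,0,0],[0,0,0,0,0,0],[0,0,0,0,0,0]]' 1; python3 -m creep '[[0,0,0,0,0,0],[0,0,0,0,0,0],[0,0,0,0,0,0],[0,0,0,0,0,0],[0,0,0,0,0,0],[0,0,0,0,0,0],[0,0,0,0,0,0],[0,0,0,0,0,0],[0,0,0,0,0,0],[0,0,0,0,0,0]]' 0;  python3 -m creep '[[0,0,-0.01,0,0,0],[0,0,-0.02,0,0,0],[0,0,-0.03,0,0,0],[0,0,-0.03,0,0,0],[0,0,-0.03,0,0,0],[0,0,-0.03,0,0,0],[0,0,-0.03,0,0,0],[0,0,-0.03,0,0,0],[0,0,-0.02,0,0,0],[0,0,0,0,0,0]]' 0; python3 to.py 0.58 -0.3 0.25 3.2
```

```text
time: 20.92
position: [0.6527, -0.3437, 0.0303]
tool_rot: [0.0, 0.976, -0.216, 0.0]
contact_force: [0.6, 0.2, 0.0]
finger_gap: 0.088
time: 21.75
position: [0.6523, -0.3435, 0.0296]
tool_rot: [0.0, 0.976, -0.216, 0.0]
contact_force: [-0.1, 0.8, 0.5]
finger_gap: 0.0514
time: 22.58
position: [0.6539, -0.3447, 0.2668]
tool_rot: [0.001, 0.976, -0.216, 0.004]
contact_force: [0.7, 0.5, 0.7]
finger_gap: 0.0511
t 22.58 pos [ 0.6539 -0.3447  0.2668] head -24.98 tilt [ 0.0083 -0.0038] F [0.7 0.5 0.7] gap 0.0511
turn_z units -4.697 then shift mm [-71.3 -48.7  16.8] shift now axes mm [-86.   -9.3  16. ]
```

Pot2 is lifted. I'll turn back and carry it to the tray.

```bash
python3 -m creep '[[0,0,0,0,0,-0.95],[0,0,0,0,0,-0.95],[0,0,0,0,0,-0.95],[0,0,0,0,0,-0.95],[0,0,0,0,0,-0.9],[-0.004,-0.02,0,0,0,0],[-0.0083,-0.035,0,0,0,0],[-0.0083,-0.035,0,0,0,0],[-0.0083,-0.035,0,0,0,0],[-0.0083,-0.035,0,0,0,0],[-0.0083,-0.035,0,0,0,0],[-0.0083,-0.035,0,0,0,0]]' 0; python3 -m creep '[[-0.0083,-0.035,0,0,0,0],[-0.0083,-0.035,0,0,0,0],[-0.0083,-0.035,0,0,0,0],[-0.0083,-0.035,0,0,0,0],[-0.0083,-0.035,0,0,0,0],[-0.0083,-0.035,0,0,0,0],[-0.0083,-0.035,0,0,0,0],[-0.0083,-0.035,0,0,0,0],[-0.0083,-0.035,0,0,0,0],[-0.0083,-0.035,0,0,0,0],[-0.0083,-0.035,0,0,0,0],[0,0,0,0,0,0]]' 0; python3 to.py 0.428 0.425 0.16 3.2
```

```text
time: 23.58
position: [0.5846, -0.1155, 0.2597]
tool_rot: [-0.0, 1.0, 0.028, -0.0]
contact_force: [0.6, 1.0, -0.8]
finger_gap: 0.0512
time: 24.58
position: [0.4717, 0.2669, 0.2597]
tool_rot: [-0.001, 1.0, 0.03, 0.0]
contact_force: [0.9, 0.0, 0.6]
finger_gap: 0.0514
t 24.58 pos [0.4717 0.2669 0.2597] head 3.41 tilt [0.0003 0.0012] F [0.9 0.  0.6] gap 0.0514
turn_z units 0.034 then shift mm [ -34.8 -160.2   99.7] shift now axes mm [ -34.2 -160.3   99.8]
```

```bash
python3 -m creep '[[-0.007,-0.03,0,0,0,0],[-0.007,-0.03,0,0,0,0],[-0.007,-0.03,0,0,0,0],[-0.007,-0.03,0,0,0,0],[-0.005,-0.025,0.01,0,0,0],[-0.002,-0.015,0.03,0,0,0],[0,0,0.03,0,0,0],[0,0,0.02,0,0,0],[0,0,0.01,0,0,0],[0,0,0,0,0,0],[0,0,0,0,0,0]]' 0; python3 to.py 0.428 0.426 0.036 3.2
python3 - <<'E'
from h import *
grab('wrist','w12.png')
E
```

```text
time: 25.5
position: [0.4296, 0.4202, 0.1603]
tool_rot: [0.0, 1.0, 0.028, 0.0]
contact_force: [-0.9, -0.2, 0.4]
finger_gap: 0.0514
t 25.5 pos [0.4296 0.4202 0.1603] head 3.21 tilt [ 0.0005 -0.0001] F [-0.9 -0.2  0.4] gap 0.0514
turn_z units 0.001 then shift mm [ -1.3  -5.9 124.3] shift now axes mm [ -1.3  -5.9 124.3]
```

View pics/w12.png

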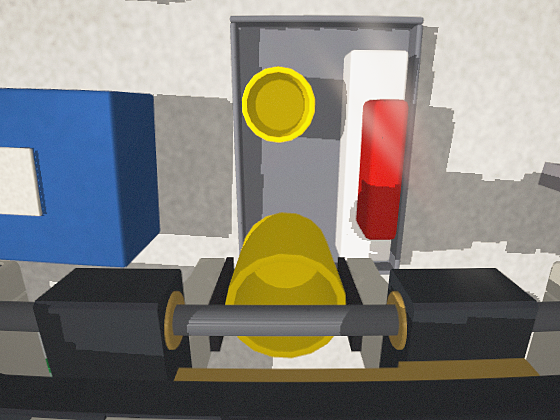

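Pot1 is upright at (279,104), and pot2 is held above the free lower-left part of the tray. I'll lower and release.

```bash
python3 -m creep '[[-0.001,-0.005,0.02,0,0,0],[0,0,0.03,0,0,0],[0,0,0.03,0,0,0],[0,0,0.02,0,0,0],[0,0,0.012,0,0,0],[0,0,0.006,0,0,0],[0,0,0.004,0,0,0],[0,0,0,0,0,0],[0,0,0,0,0,0]]' 0; python3 to.py 0.428 0.426 0.036 3.2
```

```text
time: 26.3
position: [0.4285, 0.4259, 0.039]
tool_rot: [-0.001, 1.0, 0.028, 0.001]
contact_force: [-0.4, 0.3, -0.6]
finger_gap: 0.0515
t 26.3 pos [0.4285 0.4259 0.039 ] head 3.21 tilt [0.0012 0.0018] F [-0.4  0.3 -0.6] gap 0.0515
turn_z units 0.001 then shift mm [-0.5 -0.1  3. ] shift now axes mm [-0.5 -0.1  3. ]
```

```bash
python3 -m creep '[[0,0,0.002,0,0,0],[0,0,0.001,0,0,0],[0,0,0,0,0,0],[0,0,0,0,0,0]]' 0; python3 -m creep '[[0,0,0,0,0,0],[0,0,0,0,0,0],[0,0,0,0,0,0],[0,0,0,0,0,0],[0,0,0,0,0,0]]' 0.7;  python3 -m creep '[[0,0,-0.005,0,0,0],[0,0,-0.01,0,0,0],[0,0,-0.03,0,0,0],[0,0,-0.03,0,0,0],[0,0,-0.03,0,0,0],[0,0,-0.03,0,0,0],[0,0,-0.04,0,0,0],[0,0,-0.04,0,0,0],[0,0,0,0,0,0]]' 0.7
python3 - <<'E'
from h import *
grab('wrist','w13.png');
E
python3 to.py 0.43 -0.3 0.25 3.2
```

```text
time: 26.63
position: [0.428, 0.4253, 0.0349]
tool_rot: [-0.0, 1.0, 0.028, 0.0]
contact_force: [-0.2, 0.1, -1.3]
finger_gap: 0.0518
time: 27.05
position: [0.4279, 0.4252, 0.0346]
tool_rot: [-0.0, 1.0, 0.028, 0.0]
contact_force: [0.7, -0.3, -0.8]
finger_gap: 0.0611
time: 27.8
position: [0.4307, 0.4277, 0.2601]
tool_rot: [-0.005, 1.0, 0.028, 0.005]
contact_force: [0.9, 1.7, 1.8]
finger_gap: 0.0615
t 27.85 pos [0.4295 0.427  0.2561] head 3.23 tilt [0.0059 0.0085] F [-0.3 -0.6 -0.8] gap 0.0612
turn_z units 0.004 then shift mm [-40.1 725.9   6.1] shift now axes mm [-4.040e+01  7.259e+02 -1.000e-01]
```

View pics/w13.png

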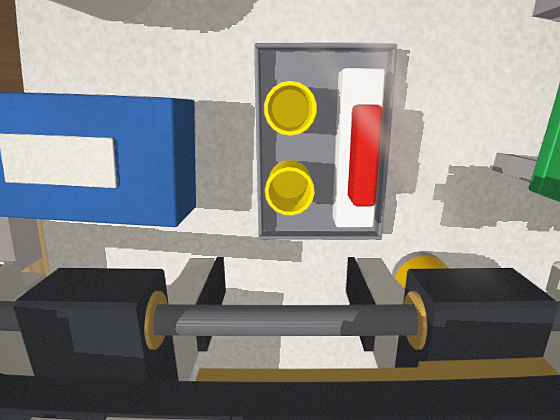

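Both pots (290,108) and (289,190) and the pusher (357,148) are in the tray. Now the lid.

```bash
python3 -m creep '[[0,0.02,-0.01,0,0,0],[0,0.035,0,0,0,0],[0,0.036,0,0,0,0],[0,0.036,0,0,0,0],[0,0.036,0,0,0,0],[0,0.036,0,0,0,0],[0,0.036,0,0,0,0],[0,0.036,0,0,0,0],[0,0.036,0,0,0,0],[0,0.036,0,0,0,0],[0,0.036,0,0,0,0],[0,0.036,0,0,0,0]]' 1; python3 -m creep '[[-0.006,0.036,0,0,0,0],[-0.006,0.036,0,0,0,0],[-0.006,0.036,0,0,0,0],[-0.006,0.036,0,0,0,0],[-0.006,0.036,0,0,0,0],[-0.006,0.036,0,0,0,0],[-0.008,0.036,0,0,0,0],[-0.008,0.036,0,0,0,0],[-0.008,0.036,0,0,0,0],[-0.008,0.036,0,0,0,0],[-0.008,0.02,0,0,0,0],[0,0,0,0,0,0]]' 1; python3 -m creep '[[0,0,0,0,0,0],[0,0,0,0,0,0]]' 1
python3 to.py 0.46 -0.39 0.03 6
python3 - <<'E'
from seg import *
f=grab('wrist','w14.png')
for nm,lo,hi,z in [('orange',(5,170,100),(18,255,255),.026),('blue',(105,150,60),(125,255,255),.058)]:
  m,cs=comps(f,lo,hi,150)
  for c,mk,st in cs:
    r,p=rect(f,mk,z); print(nm,np.round(c,1),st,np.round(r[0],1),np.round(r[1],1),round(r[2],1))
E
```

```text
time: 28.85
position: [0.4504, 0.009, 0.26]
tool_rot: [-0.0, 1.0, 0.028, 0.0]
contact_force: [1.0, 0.2, 0.3]
finger_gap: 0.0874
time: 29.85
position: [0.3948, -0.376, 0.259]
tool_rot: [-0.0, 1.0, 0.026, -0.001]
contact_force: [0.3, 0.3, 0.5]
finger_gap: 0.0879
time: 30.02
position: [0.3961, -0.3727, 0.2595]
tool_rot: [-0.0, 1.0, 0.028, -0.0]
contact_force: [0.8, 0.4, -0.7]
finger_gap: 0.0876
t 30.02 pos [ 0.3961 -0.3727  0.2595] head 3.16 tilt [-0.0002  0.0003] F [ 0.8  0.4 -0.7] gap 0.0876
turn_z units -0.473 then shift mm [ 61.8  23.9 229.5] shift now axes mm [ 62.9  20.9 229.5]
orange [302.   19.6] [278   8  49  24 984] [ 562.5 -381.1] [19.6 48.7] 6.8
orange [235.9  43.7] [225  19  23  51 936] [ 535.6 -314.4] [49.1 19.3] 6.9
orange [363.9  49. ] [361  22  11  41 198] [ 545.4 -448.7] [39.  10.5] 6.3
orange [371.2 104.3] [360  96  18  25 228] [ 479.1 -459.1] [25.4 18.4] 7.2
orange [242.8 125. ] [233 103  21  46 798] [ 453.  -323.5] [48.6 19.6] 5.6
orange [365.5 134.3] [360 119  17  23 169] [ 452.1 -456.8] [28.9 14.4] 43.2
orange [367.9 192. ] [360 172  17  42 680] [ 385.6 -470.1] [48.8 18.8] 6.9
orange [249.  198.6] [240 178  19  42 663] [ 370.2 -332.6] [49.2 19.1] 6.3
orange [309.1 212. ] [289 203  41  18 653] [ 358.3 -403.3] [19.9 47.6] 6.2
blue [307.3 121.9] [ 294   78   26   90 2052] [ 460.4 -392. ] [87.6 23.4] 6.3
```

View pics/w14.png

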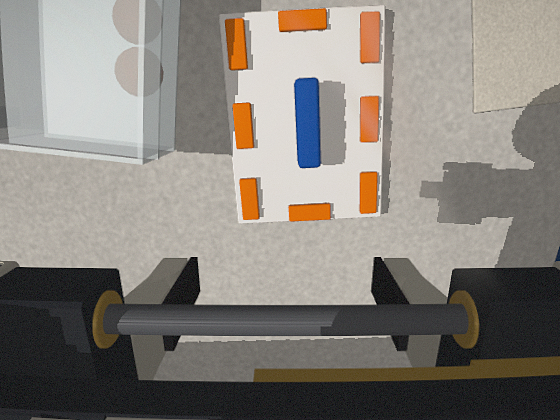

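The lid is at (0.4604, −0.392), yaw 6.2°, with seals all round. Before gripping it I'll measure the tub's rim from above with the same camera, since the fit leaves only 4 mm per side.

```bash
python3 to.py 0.44 -0.166 0.30 -3.8; python3 -m creep '[[0,0,-0.01,0,0,0.58],[0,0,-0.03,0,0,0.58],[0.007,-0.03,0,0,0,0],[0.008,-0.03,0,0,0,0],[0.008,-0.03,0,0,0,0],[0.008,-0.03,0,0,0,0],[0.009,-0.03,0,0,0,0],[0.009,-0.03,0,0,0,0],[0.009,-0.03,0,0,0,0],[0,0,0,0,0,0],[0,0,0,0,0,0],[0,0,0,0,0,0]]' 1; python3 to.py 0.44 -0.166 0.30 -3.8
python3 - <<'E'
from h import *
grab('wrist','w15.png')
E
```

```text
t 30.07 pos [ 0.3963 -0.3723  0.2597] head 3.22 tilt [0.0001 0.0002] F [-0.2 -0.  -0.1] gap 0.0875
turn_z units 1.17 then shift mm [  29.9 -208.7  -40.3] shift now axes mm [  55.2 -203.5  -40.3]
time: 31.07
position: [0.468, -0.1663, 0.2999]
tool_rot: [0.0, 1.0, -0.032, 0.0]
contact_force: [1.2, 0.4, 0.5]
finger_gap: 0.0879
t 31.07 pos [ 0.468  -0.1663  0.2999] head -3.62 tilt [ 0.0005 -0.    ] F [1.2 0.4 0.5] gap 0.0879
turn_z units 0.03 then shift mm [-28.    1.6  -0.1] shift now axes mm [-28.    1.5  -0.2]
```

View pics/w15.png

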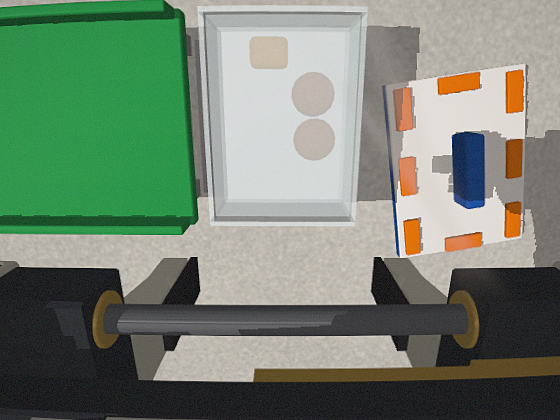

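The whole tub is visible, rim corners near (198,8), (367,8), (356,224) and (207,224). I'll zoom in for exact corners.

```bash
python3 - <<'E'
import cv2, numpy as np
im=cv2.imread('pics/w15.png'); o=[]
for u,v in [(198,10),(367,10),(207,224),(356,224)]:
    x0,y0=u-15,max(0,v-15); c=im[y0:y0+30,x0:x0+30]; o.append(cv2.resize(c,(270,270),interpolation=cv2.INTER_CUBIC))
cv2.imwrite('pics/corn.png',np.vstack([np.hstack(o[:2]),np.hstack(o[2:])]))
E
```

```text
(no output)
```

View pics/corn.png

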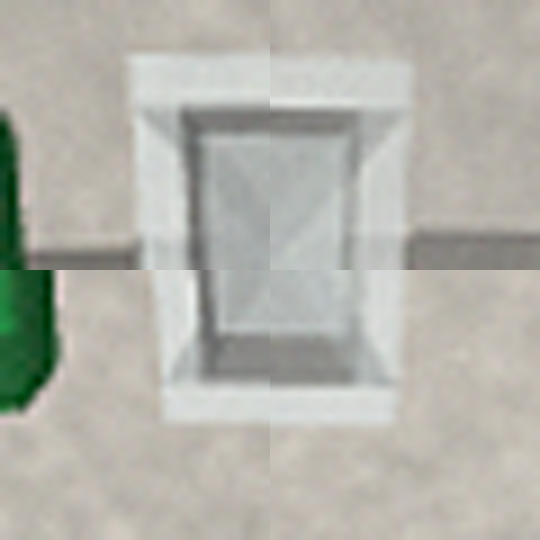

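```bash
cat > tub.py <<'E'
from h import *
def fit(p,W,H):
    c=p.mean(0); ax=(p[0]+p[1]-p[2]-p[3]); ay=(p[0]+p[2]-p[1]-p[3])
    print('c',c.round(1),'len x',np.round([np.linalg.norm(p[0]-p[2]),np.linalg.norm(p[1]-p[3])],1),'len y',np.round([np.linalg.norm(p[0]-p[1]),np.linalg.norm(p[2]-p[3])],1),'yaw',np.degrees(np.arctan2(ax[1],ax[0])).round(2),(np.degrees(np.arctan2(ay[1],ay[0]))-90).round(2))
E
python3 - <<'E'
from tub import *
f=grab('wrist')
uv=np.array([[197.2,6.4],[367.6,6.7],[210.1,225.7],[354.9,225.9]])-.5
p=plane(f,uv,.1)[:,:2]*1000; print(p.round(1)); fit(p,216,158)
# same view: lid corners end-seals via orange
from seg import *
m,cs=comps(f,(5,170,100),(18,255,255),150)
for c,mk,st in cs:
    r,p=rect(f,mk,.026); print(np.round(c,1),np.round(r[0],1),np.round(r[1],1))
E
```

```text
[[ 643.9  -96.5]
 [ 633.5 -254. ]
 [ 429.2  -82.3]
 [ 419.  -240. ]]
c [ 531.4 -168.2] len x [215.2 215. ] len y [157.9 158. ] yaw -3.76 -3.74
[513.6  90.3] [ 551.6 -449.1] [48.4 21.5]
[457.7  82.7] [ 563.6 -378.6] [18.8 50.2]
[513.3 158. ] [ 469.2 -458.4] [48.8 21.2]
[404.2 186.7] [ 441.5 -315.3] [35.1 14. ]
[511.9 218.9] [ 386.7 -467.1] [49.3 21.3]
[411.4 236.1] [ 371.2 -330.5] [49.2 20.1]
[472.9 239.4] [ 361.1 -413.7] [20.  23.7]
```

The tub rim fits exactly: centre (0.5314, −0.1682), yaw −3.75°, sides 215 × 158 mm. Going back to the lid.

```bash
python3 to.py 0.4 -0.392 0.20 6.2; python3 -m creep '[[0,0,0,0,0,-0.82],[0,0,0,0,0,-0.82],[-0.01,0.025,0.01,0,0,0],[-0.014,0.033,0.015,0,0,0],[-0.014,0.033,0.015,0,0,0],[-0.014,0.033,0.015,0,0,0],[-0.014,0.033,0.015,0,0,0],[-0.014,0.033,0.015,0,0,0],[-0.012,0.025,0.015,0,0,0],[0,0,0,0,0,0],[0,0,0,0,0,0],[0,0,0,0,0,0]]' 0.57
python3 to.py 0.4604 -0.392 0.026 6.2
python3 - <<'E'
from seg import *
f=grab('wrist','w16.png')
for nm,lo,hi,z in [('orange',(5,170,100),(18,255,255),.026),('blue',(105,150,60),(125,255,255),.058)]:
  m,cs=comps(f,lo,hi,150)
  for c,mk,st in cs:
    r,p=rect(f,mk,z); print(nm,np.round(c,1),st,np.round(r[0],1),np.round(r[1],1),round(r[2],1))
E
```

```text
t 31.17 pos [ 0.4678 -0.1673  0.2997] head -3.75 tilt [ 0.0002 -0.    ] F [-0.1  0.3  0.2] gap 0.0874
turn_z units -1.659 then shift mm [-91.6 216.1  99.7] shift now axes mm [-52.9 228.7  99.7]
time: 32.17
position: [0.3988, -0.3913, 0.1997]
tool_rot: [0.0, 0.999, 0.052, -0.0]
contact_force: [-0.5, 0.6, 0.1]
finger_gap: 0.05
t 32.17 pos [ 0.3988 -0.3913  0.1997] head 5.97 tilt [-0.0001 -0.0001] F [-0.5  0.6  0.1] gap 0.05
turn_z units -0.038 then shift mm [ 61.1   7.4 173.7] shift now axes mm [ 61.2   7.1 173.7]
orange [213.4  30.6] [ 201    1   25   61 1356] [ 535.5 -314.6] [48.8 19.9] 5.7
orange [293.1   9.1] [ 265    0   57   20 1098] [ 559.8 -381.8] [15.1 48.2] 6.1
orange [218.9 127.8] [ 207  102   24   53 1105] [ 452.7 -324.2] [47.6 19.7] 6.1
orange [363.9 140. ] [356 115  20  39 487] [ 461.9 -461.1] [35.8 18.1] 9.3
orange [361.3 211.8] [351 189  22  47 909] [ 385.6 -469.9] [48.3 19.5] 6.3
orange [223.2 212.8] [213 190  22  47 909] [ 370.1 -332.8] [48.3 19.5] 6.3
orange [292.5 231.3] [269 222  48  19 879] [ 358.8 -403.7] [19.5 48. ] 6.0
blue [293.4 127.2] [ 280   75   28  107 2871] [ 460.6 -392.4] [87.5 22.6] 6.0
```

View pics/w16.png

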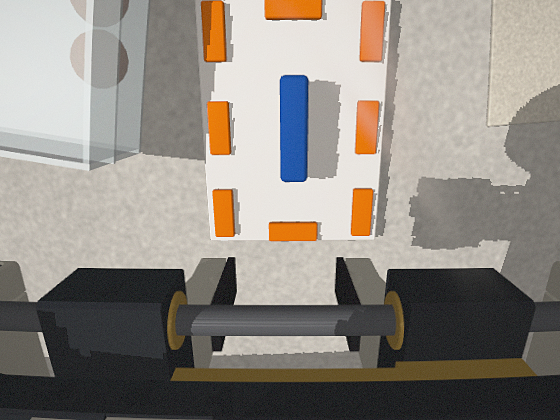

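The lid is unmoved: ridge at (293,127), centre (0.4605, −0.392), yaw 6.1°. I'll descend and grip.

```bash
python3 -m creep '[[0.03,0.004,0,0,0,0],[0.031,0.0035,0.01,0,0,0],[0,0,0.03,0,0,0],[0,0,0.03,0,0,0],[0,0,0.03,0,0,0],[0,0,0.025,0,0,0],[0,0,0.02,0,0,0],[0,0,0.01,0,0,0],[0,0,0,0,0,0],[0,0,0,0,0,0]]' 0.57; python3 to.py 0.4605 -0.3923 0.026 6.1
```

```text
time: 33.05
position: [0.4617, -0.3914, 0.0455]
tool_rot: [0.0, 0.999, 0.054, 0.0]
contact_force: [-0.5, 0.4, -0.0]
finger_gap: 0.0496
t 33.05 pos [ 0.4617 -0.3914  0.0455] head 6.15 tilt [ 0.0006 -0.0006] F [-0.5  0.4 -0. ] gap 0.0496
turn_z units 0.009 then shift mm [-1.3  0.7 19.5] shift now axes mm [-1.3  0.7 19.5]
```

```bash
python3 -m creep '[[-0.001,0.0005,0.01,0,0,0],[0,0,0.007,0,0,0],[0,0,0.002,0,0,0],[0,0,0,0,0,0],[0,0,0,0,0,0]]' 0.57; python3 -m creep '[[0,0,0,0,0,0],[0,0,0,0,0,0],[0,0,0,0,0,0],[0,0,0,0,0,0],[0,0,0,0,0,0],[0,0,0,0,0,0],[0,0,0,0,0,0],[0,0,0,0,0,0],[0,0,0,0,0,0]]' 0; python3 to.py 0.4605 -0.3923 0.026 6.1
```

```text
time: 33.47
position: [0.4599, -0.3924, 0.0258]
tool_rot: [0.0, 0.999, 0.053, 0.0]
contact_force: [-0.2, -0.6, 0.5]
finger_gap: 0.05
time: 34.22
position: [0.4599, -0.3923, 0.0257]
tool_rot: [0.0, 0.999, 0.053, 0.0]
contact_force: [0.1, 1.1, 1.7]
finger_gap: 0.024
t 34.22 pos [ 0.4599 -0.3923  0.0257] head 6.09 tilt [ 0.0001 -0.0001] F [0.1 1.1 1.7] gap 0.024
turn_z units -0.002 then shift mm [ 0.6  0.1 -0.3] shift now axes mm [ 0.6  0.1 -0.3]
```

```bash
python3 -m creep '[[0,0,-0.01,0,0,0],[0,0,-0.02,0,0,0],[0,0,-0.03,0,0,0],[0,0,-0.03,0,0,0],[0,0,-0.03,0,0,0],[0,0,-0.03,0,0,0],[0,0,0,0,0,0.82],[0,0,0,0,0,0.82],[0,0,0,0,0,0],[0,0,0,0,0,0]]' 0; python3 to.py 0.5308 -0.1682 0.150 -3.75
python3 - <<'E'
from h import *
grab('wrist','w17.png')
E
```

```text
time: 35.05
position: [0.4594, -0.392, 0.1755]
tool_rot: [-0.0, 0.999, -0.032, -0.0]
contact_force: [0.2, 1.0, -3.1]
finger_gap: 0.024
t 35.05 pos [ 0.4594 -0.392   0.1755] head -3.63 tilt [-0.0005  0.0006] F [ 0.2  1.  -3.1] gap 0.024
turn_z units 0.021 then shift mm [  56.6 -227.9   25.5] shift now axes mm [  57.1 -227.8   25.6]
```

View pics/w17.png

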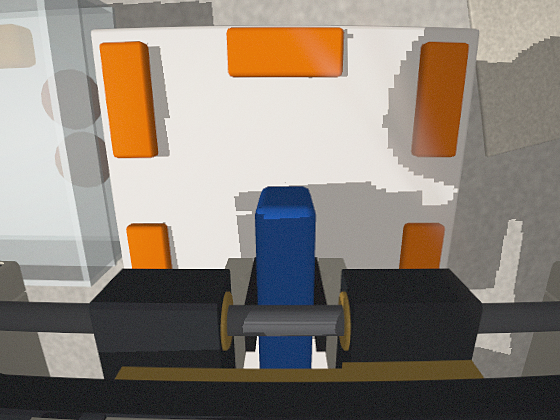

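The lid is held level and square in the grip (ridge at (285,260)). Carrying it over the tub.

```bash
python3 -m creep '[[0.004,-0.015,0,0,0,0],[0.007,-0.028,0,0,0,0],[0.007,-0.028,0,0,0,0],[0.007,-0.028,0,0,0,0],[0.007,-0.028,0,0,0,0],[0.007,-0.028,0,0,0,0],[0.007,-0.028,0,0,0,0],[0.007,-0.028,0,0,0,0],[0.004,-0.016,0,0,0,0],[0,0,0,0,0,0],[0,0,0,0,0,0],[0,0,0,0,0,0]]' 0; python3 to.py 0.5308 -0.1682 0.120 -3.75
python3 - <<'E'
from h import *
grab('wrist','w18.png');grab('scene','s18.png')
E
```

```text
time: 36.1
position: [0.5313, -0.1696, 0.1752]
tool_rot: [0.0, 0.999, -0.032, -0.001]
contact_force: [-1.2, -0.1, -2.8]
finger_gap: 0.0239
t 36.1 pos [ 0.5313 -0.1696  0.1752] head -3.66 tilt [-0.0011 -0.0001] F [-1.2 -0.1 -2.8] gap 0.0239
turn_z units 0.015 then shift mm [-0.5 -1.3 55.2] shift now axes mm [-0.5 -1.3 55.2]
```

View pics/w18.png

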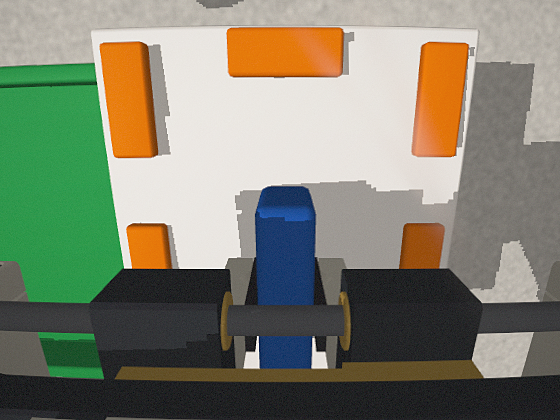

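View pics/s18.png

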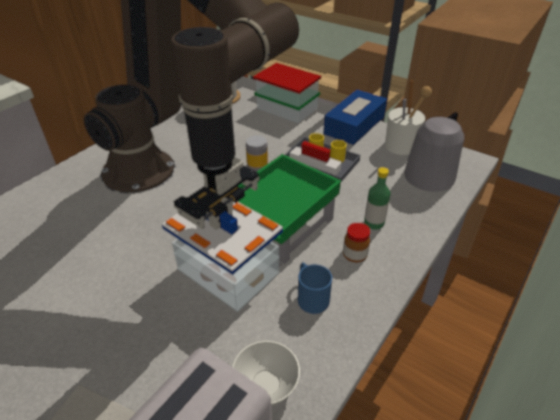

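The lid hovers aligned above the tub. I'll lower it to just above the rim and check position.

```bash
python3 -m creep '[[-0.0005,-0.001,0.01,0,0,0],[0,0,0.015,0,0,0],[0,0,0.013,0,0,0],[0,0,0.006,0,0,0],[0,0,0,0,0,0],[0,0,0,0,0,0]]' 0; python3 to.py 0.5308 -0.1682 0.1137 -3.75
```

```text
time: 36.7
position: [0.531, -0.1689, 0.1313]
tool_rot: [0.0, 0.999, -0.033, -0.0]
contact_force: [-0.0, 0.2, -2.3]
finger_gap: 0.024
t 36.7 pos [ 0.531  -0.1689  0.1313] head -3.78 tilt [-0.0009 -0.0003] F [-0.   0.2 -2.3] gap 0.024
turn_z units -0.005 then shift mm [-0.2 -0.7 17.6] shift now axes mm [-0.2 -0.7 17.6]
```

```bash
python3 -m creep '[[0,-0.0007,0.003,0,0,0],[0,0,0.003,0,0,0],[0,0,0.003,0,0,0],[0,0,0,0,0,0]]' 0; python3 to.py 0.5308 -0.1682 0.1137 -3.75;  python3 -m creep '[[0,0,0.003,0,0,0],[0,0,0.003,0,0,0],[0,0,0.002,0,0,0],[0,0,0,0,0,0]]' 0; python3 to.py 0.5308 -0.1682 0.1137 -3.75
```

```text
time: 37.03
position: [0.531, -0.1677, 0.1221]
tool_rot: [-0.0, 0.999, -0.033, -0.0]
contact_force: [0.4, 0.1, -2.9]
finger_gap: 0.0239
t 37.03 pos [ 0.531  -0.1677  0.1221] head -3.76 tilt [-0.0004  0.0002] F [ 0.4  0.1 -2.9] gap 0.0239
turn_z units -0.002 then shift mm [-0.1  0.5  8.4] shift now axes mm [-0.1  0.5  8.4]
time: 37.37
position: [0.5309, -0.1677, 0.114]
tool_rot: [-0.0, 0.999, -0.033, -0.0]
contact_force: [-0.6, -0.3, -2.1]
finger_gap: 0.0243
t 37.37 pos [ 0.5309 -0.1677  0.114 ] head -3.76 tilt [-0.0008  0.0001] F [-0.6 -0.3 -2.1] gap 0.0243
turn_z units -0.002 then shift mm [-0.1  0.5  0.3] shift now axes mm [-0.1  0.5  0.3]
```

No contact on the way down. I'll seat it the last millimetre, release, and retreat for a look.

```bash
python3 -m creep '[[0,0,0.001,0,0,0],[0,0,0,0,0,0],[0,0,0,0,0,0]]' 0; python3 -m creep '[[0,0,0,0,0,0],[0,0,0,0,0,0],[0,0,0,0,0,0],[0,0,0,0,0,0],[0,0,0,0,0,0],[0,0,0,0,0,0]]' 0.55;  python3 -m creep '[[0,0,-0.01,0,0,0],[0,0,-0.02,0,0,0],[0,0,-0.03,0,0,0],[0,0,-0.03,0,0,0],[-0.01,0,-0.03,0,0,0],[-0.03,0,-0.03,0,0,0],[-0.03,0,-0.03,0,0,0],[0,0,0,0,0,0],[0,0,0,0,0,0],[0,0,0,0,0,0]]' 0.55
python3 - <<'E'
from h import *
grab('wrist','w19.png')
E
python3 to.py 0.53 -0.168 0.25 -3.75
```

```text
time: 37.62
position: [0.5314, -0.1678, 0.1137]
tool_rot: [0.0, 0.999, -0.033, 0.0]
contact_force: [0.0, -0.3, -1.2]
finger_gap: 0.0236
time: 38.12
position: [0.5314, -0.1678, 0.1137]
tool_rot: [0.0, 0.999, -0.033, 0.0]
contact_force: [-0.4, 0.5, 0.5]
finger_gap: 0.0476
time: 38.95
position: [0.4623, -0.1631, 0.2933]
tool_rot: [-0.0, 0.999, -0.033, 0.001]
contact_force: [-0.6, 0.6, -1.1]
finger_gap: 0.0482
t 39.0 pos [ 0.4623 -0.1631  0.2923] head -3.76 tilt [-0.0003  0.0003] F [-0.6 -0.1  0.5] gap 0.0484
turn_z units -0.001 then shift mm [67.8  0.5 42.3] shift now axes mm [67.9  0.5 42.3]
```

View pics/w19.png

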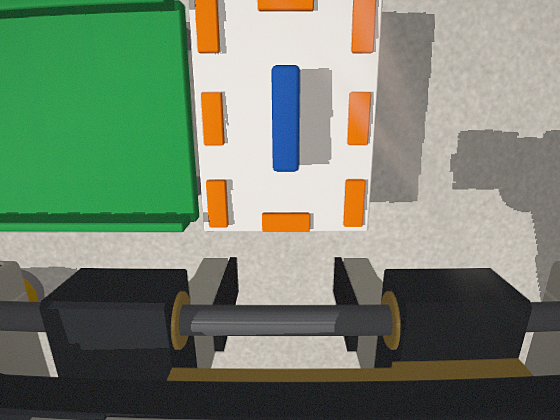

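The lid looks square on the tub, ridge at (286,118). I'll check its pose and level.

```bash
cat > lid.py <<'E'
from seg import *
def lid(f,z=.114):
  out=[]
  for nm,lo,hi,zz in [('orange',(5,170,100),(18,255,255),z),('blue',(105,150,60),(125,255,255),.146)]:
    m,cs=comps(f,lo,hi,150)
    for c,mk,st in cs:
      r,p=rect(f,mk,zz); d=np.median(cloud(f)[cv2.erode(mk.astype(np.uint8),np.ones((5,5)))>0][:,2]) ; print(nm,np.round(c,1),np.round(r[0],1),np.round(r[1],1),round(r[2],1),'z',round(float(d),4))
E
python3 - <<'E'
from lid import *
f=grab('wrist'); lid(f)
C=cloud(f)
for uv in [(205,140),(360,200),(250,20),(340,60),(240,200),(340,160),(320,15),(245,110)]: print(uv,C[uv[1],uv[0]].round(4))
E
```

```text
orange [206.6  25.4] [ 615.8 -104.4] [20.  42.7] 87.1 z 0.1135
orange [285.5   4.5] [ 628.1 -174.7] [47.8  7.3] 86.3 z 0.1117
orange [357.2  34.2] [ 607.2 -238.7] [13.5 42.1] 88.9 z 0.1114
orange [212.1 117.8] [536.2 -99.9] [19.5 47.6] 86.3 z 0.1114
orange [364.2  97.7] [ 546.9 -241.9] [23.1 11.9] 44.2 z 0.1112
orange [356.3 129.5] [ 523.3 -236.7] [19.1 39.5] 86.0 z 0.1114
orange [216.5 202.8] [453.5 -93.9] [19.6 48.1] 86.5 z 0.113
orange [353.9 202.8] [ 444.6 -231.7] [19.5 48.1] 86.4 z 0.1117
orange [285.4 222. ] [ 429.3 -161.8] [48.2 19.4] 86.3 z 0.1125
blue [285.1 117.1] [ 531.6 -168.2] [22.6 87.6] 86.3 z 0.1456
(205, 140) [ 0.5166 -0.0901  0.1118]
(360, 200) [ 0.447  -0.2385  0.1112]
(250, 20) [ 0.6194 -0.1423  0.1068]
(340, 60) [ 0.5806 -0.222   0.1051]
(240, 200) [ 0.4535 -0.1168  0.1064]
(340, 160) [ 0.4879 -0.2198  0.1059]
(320, 15) [ 0.62   -0.2052  0.1044]
(245, 110) [ 0.5416 -0.1305  0.1061]
```

The lid is seated: centre (0.5316, −0.1682), yaw −3.7°, panel level at about 0.1055 m. Now I close the fingers and go over seal0.

```bash
python3 -m creep '[[0,0,0,0,0,0],[0,0.02,0.03,0,0,0],[-0.01,0.022,0.03,0,0,0],[-0.013,0.024,0.03,0,0,0],[0,0,0.03,0,0,0],[0,0,0.02,0,0,0],[0,0,0.01,0,0,0],[0,0,0,0,0,0],[0,0,0,0,0,0],[0,0,0,0,0,0]]' 0; python3 to.py 0.4435 -0.2286 0.130 -3.75
python3 - <<'E'
from h import *
grab('wrist','w20.png')
E
```

```text
time: 39.88
position: [0.4364, -0.2276, 0.1436]
tool_rot: [0.0, 0.999, -0.032, 0.001]
contact_force: [-0.2, -0.1, 1.1]
finger_gap: 0.0006
t 39.88 pos [ 0.4364 -0.2276  0.1436] head -3.71 tilt [ 0.0013 -0.0006] F [-0.2 -0.1  1.1] gap 0.0006
turn_z units 0.006 then shift mm [ 7.2  0.5 13.6] shift now axes mm [ 7.2  0.5 13.6]
```

View pics/w20.png

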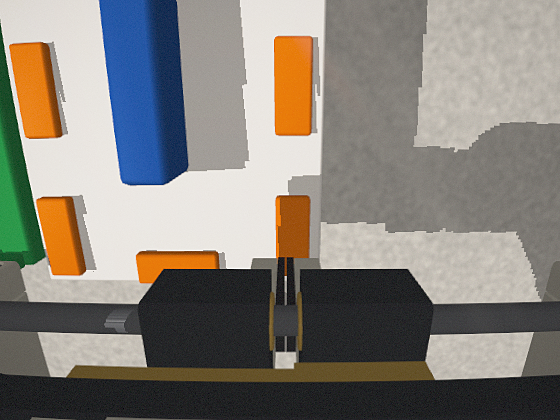

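The closed fingers (287,265) line up over seal0 (293,235). I'll press gently while watching the force.

```bash
python3 -m creep '[[0.007,0,0.01,0,0,0],[0,0,0.01,0,0,0],[0,0,0.006,0,0,0],[0,0,0,0,0,0],[0,0,0,0,0,0]]' 0; python3 -m creep '[[0,0,0.002,0,0,0],[0,0,0.002,0,0,0],[0,0,0.002,0,0,0],[0,0,0.002,0,0,0],[0,0,0,0,0,0],[0,0,0,0,0,0]]' 0;python3 to.py 0.4435 -0.2286 0.107 -3.75
```

```text
time: 40.35
position: [0.4417, -0.228, 0.1159]
tool_rot: [-0.0, 0.999, -0.033, -0.001]
contact_force: [0.3, -0.3, 0.1]
finger_gap: 0.0007
time: 40.85
position: [0.4424, -0.2281, 0.1088]
tool_rot: [0.0, 0.999, -0.033, 0.0]
contact_force: [-0.3, -0.1, 3.2]
finger_gap: 0.0003
t 40.85 pos [ 0.4424 -0.2281  0.1088] head -3.75 tilt [ 0.0007 -0.0002] F [-0.3 -0.1  3.2] gap 0.0003
turn_z units -0.0 then shift mm [1.1 0.4 1.8] shift now axes mm [1.1 0.4 1.8]
```

```bash
python3 -m creep '[[0,0,0.001,0,0,0],[0,0,0.001,0,0,0],[0,0,0.001,0,0,0]]' 0;python3 to.py 0.4435 -0.2286 0.107 -3.75; python3 -m creep '[[0,0,0.001,0,0,0],[0,0,0,0,0,0]]' 0;python3 to.py 0.4435 -0.2286 0.107 -3.75
```

```text
time: 41.1
position: [0.4426, -0.2282, 0.108]
tool_rot: [0.0, 0.999, -0.032, 0.001]
contact_force: [-10.9, 10.3, 38.6]
finger_gap: 0.0007
t 41.1 pos [ 0.4426 -0.2282  0.108 ] head -3.7 tilt [ 0.0011 -0.0008] F [-10.9  10.3  38.6] gap 0.0007
turn_z units 0.008 then shift mm [1.  0.4 1. ] shift now axes mm [1.  0.4 1. ]
time: 41.27
position: [0.4426, -0.2282, 0.108]
tool_rot: [0.001, 0.999, -0.032, 0.001]
contact_force: [-12.7, 10.3, 37.9]
finger_gap: 0.0005
t 41.27 pos [ 0.4426 -0.2282  0.108 ] head -3.68 tilt [ 0.0017 -0.0011] F [-12.7  10.3  37.9] gap 0.0005
turn_z units 0.012 then shift mm [0.9 0.4 1. ] shift now axes mm [0.9 0.4 1. ]
```

Seal0 bottomed at TCP z 0.108 with 38 N. On to seal1.

```bash
python3 -m creep '[[0,0,-0.01,0,0,0],[0,0,-0.008,0,0,0],[0.025,0,0,0,0,0],[0.035,0,0,0,0,0],[0.025,0,0,0,0,0],[0,0,0,0,0,0],[0,0,0,0,0,0],[0,0,0,0,0,0]]' 0;python3 to.py 0.5273 -0.2341 0.107 -3.75
```

```text
time: 41.93
position: [0.5262, -0.2335, 0.1218]
tool_rot: [-0.0, 0.999, -0.033, -0.001]
contact_force: [0.3, -0.8, -0.5]
finger_gap: 0.0007
t 41.93 pos [ 0.5262 -0.2335  0.1218] head -3.78 tilt [-0.0016  0.0004] F [ 0.3 -0.8 -0.5] gap 0.0007
turn_z units -0.005 then shift mm [ 1.1  0.5 14.8] shift now axes mm [ 1.1  0.5 14.8]
```

```bash
python3 -m creep '[[0.001,0,0.005,0,0,0],[0,0,0.003,0,0,0],[0,0,0.002,0,0,0],[0,0,0.002,0,0,0],[0,0,0.002,0,0,0],[0,0,0.001,0,0,0],[0,0,0.0005,0,0,0],[0,0,0,0,0,0],[0,0,0,0,0,0]]' 0;python3 to.py 0.5273 -0.2341 0.107 -3.75
```

```text
time: 42.68
position: [0.5273, -0.2337, 0.1083]
tool_rot: [0.0, 0.999, -0.033, -0.0]
contact_force: [-4.6, 3.0, 12.7]
finger_gap: 0.0004
t 42.68 pos [ 0.5273 -0.2337  0.1083] head -3.74 tilt [-0.0002 -0.0002] F [-4.6  3.  12.7] gap 0.0004
turn_z units 0.001 then shift mm [0.1 0.4 1.3] shift now axes mm [0.1 0.4 1.3]
```

```bash
python3 -m creep '[[0,0,0.001,0,0,0],[0,0,0.0005,0,0,0],[0,0,0,0,0,0]]' 0;python3 to.py 0.5273 -0.2341 0.107 -3.75;  python3 -m creep '[[0,0,-0.01,0,0,0],[0,0,-0.007,0,0,0],[0.025,0,0,0,0,0],[0.034,0,0,0,0,0],[0.025,0,0,0,0,0],[0,0,0,0,0,0],[0,0,0,0,0,0],[0,0,0,0,0,0]]' 0;python3 to.py 0.6111 -0.2396 0.107 -3.75
```

```text
time: 42.93
position: [0.5273, -0.2337, 0.1081]
tool_rot: [0.0, 0.999, -0.032, 0.0]
contact_force: [-9.5, 6.8, 23.3]
finger_gap: 0.0004
t 42.93 pos [ 0.5273 -0.2337  0.1081] head -3.71 tilt [ 0.0003 -0.0006] F [-9.5  6.8 23.3] gap 0.0004
turn_z units 0.006 then shift mm [0.  0.4 1.1] shift now axes mm [0.  0.4 1.1]
time: 43.6
position: [0.6112, -0.2391, 0.122]
tool_rot: [-0.0, 0.999, -0.033, -0.001]
contact_force: [-0.3, -0.2, 0.1]
finger_gap: 0.0006
t 43.6 pos [ 0.6112 -0.2391  0.122 ] head -3.77 tilt [-0.0012  0.0003] F [-0.3 -0.2  0.1] gap 0.0006
turn_z units -0.003 then shift mm [-0.   0.5 15. ] shift now axes mm [-0.   0.5 15. ]
```

```bash
python3 -m creep '[[0,0,0.005,0,0,0],[0,0,0.003,0,0,0],[0,0,0.002,0,0,0],[0,0,0.002,0,0,0],[0,0,0.002,0,0,0],[0,0,0.001,0,0,0],[0,0,0.001,0,0,0],[0,0,0.001,0,0,0],[0,0,0.0005,0,0,0],[0,0,0,0,0,0]]' 0;python3 to.py 0.6111 -0.2396 0.107 -3.75
```

```text
time: 44.43
position: [0.6111, -0.2392, 0.1082]
tool_rot: [0.0, 0.999, -0.032, 0.0]
contact_force: [-9.9, 5.2, 21.0]
finger_gap: 0.0007
t 44.43 pos [ 0.6111 -0.2392  0.1082] head -3.71 tilt [ 0.0005 -0.0008] F [-9.9  5.2 21. ] gap 0.0007
turn_z units 0.007 then shift mm [0.  0.4 1.2] shift now axes mm [0.  0.4 1.2]
```

```bash
python3 -m creep '[[0,0,0.001,0,0,0],[0,0,0,0,0,0]]' 0;python3 to.py 0.6111 -0.2396 0.107 -3.75;  python3 -m creep '[[0,0,-0.01,0,0,0],[0,0,-0.0085,0,0,0],[0.006,-0.02,0,0,0,0],[0.006,-0.025,0,0,0,0],[0.006,-0.021,0,0,0,0],[0,0,0,0,0,0],[0,0,0,0,0,0],[0,0,0,0,0,0]]' 0;python3 to.py 0.6334 -0.1749 0.107 -3.75
```

```text
time: 44.6
position: [0.6111, -0.2392, 0.1082]
tool_rot: [0.0, 0.999, -0.032, 0.0]
contact_force: [-11.2, 7.0, 28.3]
finger_gap: 0.0005
t 44.6 pos [ 0.6111 -0.2392  0.1082] head -3.7 tilt [ 0.001 -0.001] F [-11.2   7.   28.3] gap 0.0005
turn_z units 0.009 then shift mm [0.  0.4 1.2] shift now axes mm [-0.   0.4  1.2]
time: 45.27
position: [0.634, -0.1746, 0.1224]
tool_rot: [0.0, 0.999, -0.033, -0.0]
contact_force: [0.0, -0.7, -0.1]
finger_gap: 0.0003
t 45.27 pos [ 0.634  -0.1746  0.1224] head -3.74 tilt [-0.0002 -0.0001] F [ 0.  -0.7 -0.1] gap 0.0003
turn_z units 0.002 then shift mm [-0.6  0.3 15.4] shift now axes mm [-0.6  0.3 15.4]
```

```bash
python3 -m creep '[[0,0,0.005,0,0,0],[0,0,0.003,0,0,0],[0,0,0.002,0,0,0],[0,0,0.002,0,0,0],[0,0,0.002,0,0,0],[0,0,0.001,0,0,0],[0,0,0.001,0,0,0],[0,0,0.001,0,0,0],[0,0,0.001,0,0,0],[0,0,0.0005,0,0,0],[0,0,0,0,0,0]]' 0;python3 to.py 0.6334 -0.1749 0.107 -3.75;  python3 -m creep '[[0,0,-0.01,0,0,0],[0,0,-0.0085,0,0,0],[-0.006,-0.02,0,0,0,0],[-0.006,-0.025,0,0,0,0],[-0.006,-0.021,0,0,0,0],[0,0,0,0,0,0],[0,0,0,0,0,0],[0,0,0,0,0,0]]' 0;python3 to.py 0.6197 -0.1078 0.107 -3.75
```

```text
time: 46.18
position: [0.6336, -0.1753, 0.1081]
tool_rot: [0.001, 0.999, -0.032, 0.001]
contact_force: [-12.5, 5.9, 28.9]
finger_gap: 0.0004
t 46.18 pos [ 0.6336 -0.1753  0.1081] head -3.72 tilt [ 0.0011 -0.0013] F [-12.5   5.9  28.9] gap 0.0004
turn_z units 0.005 then shift mm [-0.3 -0.3  1.1] shift now axes mm [-0.3 -0.3  1.1]
time: 46.85
position: [0.6207, -0.1077, 0.1225]
tool_rot: [0.0, 0.999, -0.033, 0.0]
contact_force: [-0.4, -0.8, -0.2]
finger_gap: 0.0004
t 46.85 pos [ 0.6207 -0.1077  0.1225] head -3.74 tilt [ 0.     -0.0001] F [-0.4 -0.8 -0.2] gap 0.0004
turn_z units 0.001 then shift mm [-0.9  0.2 15.5] shift now axes mm [-0.9  0.2 15.5]
```

```bash
python3 -m creep '[[-0.001,0,0.005,0,0,0],[0,0,0.003,0,0,0],[0,0,0.002,0,0,0],[0,0,0.002,0,0,0],[0,0,0.002,0,0,0],[0,0,0.001,0,0,0],[0,0,0.001,0,0,0],[0,0,0.001,0,0,0],[0,0,0.001,0,0,0],[0,0,0.0005,0,0,0],[0,0,0,0,0,0]]' 0;python3 to.py 0.6197 -0.1078 0.107 -3.75;  python3 -m creep '[[0,0,-0.01,0,0,0],[0,0,-0.0085,0,0,0],[-0.025,0,0,0,0,0],[-0.034,0,0,0,0,0],[-0.025,0,0,0,0,0],[0,0,0,0,0,0],[0,0,0,0,0,0],[0,0,0,0,0,0]]' 0;python3 to.py 0.5359 -0.1023 0.107 -3.75
```

```text
time: 47.77
position: [0.6195, -0.1082, 0.1081]
tool_rot: [0.001, 0.999, -0.032, 0.001]
contact_force: [-12.6, 5.4, 32.3]
finger_gap: 0.0006
t 47.77 pos [ 0.6195 -0.1082  0.1081] head -3.72 tilt [ 0.0017 -0.0011] F [-12.6   5.4  32.3] gap 0.0006
turn_z units 0.005 then shift mm [ 0.2 -0.4  1.1] shift now axes mm [ 0.2 -0.4  1.1]
time: 48.43
position: [0.5364, -0.1021, 0.1228]
tool_rot: [0.0, 0.999, -0.033, 0.0]
contact_force: [-0.6, 0.4, -0.6]
finger_gap: 0.0003
t 48.43 pos [ 0.5364 -0.1021  0.1228] head -3.76 tilt [ 0.0009 -0.0001] F [-0.6  0.4 -0.6] gap 0.0003
turn_z units -0.002 then shift mm [-0.5  0.2 15.8] shift now axes mm [-0.5  0.2 15.8]
```

```bash
python3 -m creep '[[-0.0005,0,0.005,0,0,0],[0,0,0.003,0,0,0],[0,0,0.002,0,0,0],[0,0,0.002,0,0,0],[0,0,0.002,0,0,0],[0,0,0.001,0,0,0],[0,0,0.001,0,0,0],[0,0,0.001,0,0,0],[0,0,0.001,0,0,0],[0,0,0.0005,0,0,0],[0,0,0,0,0,0]]' 0;python3 to.py 0.5359 -0.1023 0.107 -3.75;  python3 -m creep '[[0,0,-0.01,0,0,0],[0,0,-0.0085,0,0,0],[-0.025,0,0,0,0,0],[-0.034,0,0,0,0,0],[-0.025,0,0,0,0,0],[0,0,0,0,0,0],[0,0,0,0,0,0],[0,0,0,0,0,0]]' 0;python3 to.py 0.4521 -0.0968 0.107 -3.75
```

```text
time: 49.35
position: [0.5356, -0.1021, 0.1079]
tool_rot: [0.001, 0.999, -0.032, 0.001]
contact_force: [-15.8, 6.1, 39.3]
finger_gap: 0.0002
t 49.35 pos [ 0.5356 -0.1021  0.1079] head -3.67 tilt [ 0.0014 -0.0011] F [-15.8   6.1  39.3] gap 0.0002
turn_z units 0.014 then shift mm [0.3 0.2 0.9] shift now axes mm [0.3 0.2 0.9]
time: 50.02
position: [0.4522, -0.0963, 0.1228]
tool_rot: [0.0, 0.999, -0.033, 0.001]
contact_force: [-0.2, 0.2, -0.4]
finger_gap: 0.0001
t 50.02 pos [ 0.4522 -0.0963  0.1228] head -3.74 tilt [ 0.001  -0.0001] F [-0.2  0.2 -0.4] gap 0.0001
turn_z units 0.002 then shift mm [-0.1  0.5 15.8] shift now axes mm [-0.1  0.5 15.8]
```

Next are seal6 and seal7; I'll use slightly less travel, because the arm is stiffer here.

```bash
python3 -m creep '[[0,0,0.005,0,0,0],[0,0,0.003,0,0,0],[0,0,0.002,0,0,0],[0,0,0.002,0,0,0],[0,0,0.002,0,0,0],[0,0,0.001,0,0,0],[0,0,0.001,0,0,0],[0,0,0.001,0,0,0],[0,0,0.0005,0,0,0],[0,0,0,0,0,0]]' 0;python3 to.py 0.4521 -0.0968 0.107 -3.75
```

```text
time: 50.85
position: [0.4523, -0.0964, 0.1079]
tool_rot: [0.0, 0.999, -0.032, 0.001]
contact_force: [-14.5, 6.7, 41.7]
finger_gap: 0.0003
t 50.85 pos [ 0.4523 -0.0964  0.1079] head -3.68 tilt [ 0.0013 -0.0008] F [-14.5   6.7  41.7] gap 0.0003
turn_z units 0.012 then shift mm [-0.2  0.4  0.9] shift now axes mm [-0.2  0.4  0.9]
```

```bash
python3 -m creep '[[0,0,-0.01,0,0,0],[0,0,-0.0075,0,0,0],[-0.006,0.02,0,0,0,0],[-0.006,0.025,0,0,0,0],[-0.006,0.021,0,0,0,0],[0,0,0,0,0,0],[0,0,0,0,0,0],[0,0,0,0,0,0]]' 0;python3 to.py 0.4298 -0.1615 0.107 -3.75
```

```text
time: 51.52
position: [0.4291, -0.1611, 0.1221]
tool_rot: [0.0, 0.999, -0.033, -0.0]
contact_force: [0.5, 0.3, 0.6]
finger_gap: 0.0004
t 51.52 pos [ 0.4291 -0.1611  0.1221] head -3.81 tilt [-0.0006 -0.    ] F [0.5 0.3 0.6] gap 0.0004
turn_z units -0.01 then shift mm [ 0.7  0.3 15.1] shift now axes mm [ 0.7  0.3 15.1]
```

```bash
python3 -m creep '[[0.0005,0,0.005,0,0,0],[0,0,0.003,0,0,0],[0,0,0.002,0,0,0],[0,0,0.002,0,0,0],[0,0,0.002,0,0,0],[0,0,0.001,0,0,0],[0,0,0.001,0,0,0],[0,0,0,0,0,0]]' 0;python3 to.py 0.4298 -0.1615 0.107 -3.75
```

```text
time: 52.18
position: [0.4299, -0.1606, 0.1081]
tool_rot: [0.0, 0.999, -0.032, 0.0]
contact_force: [-8.0, 5.2, 23.8]
finger_gap: 0.0007
t 52.18 pos [ 0.4299 -0.1606  0.1081] head -3.67 tilt [ 0.0003 -0.0004] F [-8.   5.2 23.8] gap 0.0007
turn_z units 0.014 then shift mm [-0.   0.9  1.1] shift now axes mm [-0.   0.9  1.1]
```

```bash
python3 -m creep '[[0,0,0.0005,0,0,0],[0,0,0,0,0,0]]' 0; python3 -m creep '[[0,0,-0.01,0,0,0],[0,0,-0.02,0,0,0],[0,0,-0.03,0,0,0],[0,0,-0.04,0,0,0],[0,0,-0.04,0,0,0],[0,0,-0.04,0,0,0],[0,0,-0.04,0,0,0],[0,0,0,0,0,0],[0,0,0,0,0,0],[0,0,0,0,0,0]]' 0;python3 to.py 0.4298 -0.1615 0.107 -3.75
python3 - <<'E'
from lid import *
f=grab('wrist','w21.png');lid(f,.107)
C=cloud(f)
hsv=cv2.cvtColor(f['image'],cv2.COLOR_RGB2HSV)
E
```

```text
time: 52.35
position: [0.4299, -0.1606, 0.108]
tool_rot: [0.0, 0.999, -0.032, 0.0]
contact_force: [-10.2, 6.1, 29.1]
finger_gap: 0.0006
time: 53.18
position: [0.4293, -0.1605, 0.3253]
tool_rot: [-0.0, 0.999, -0.033, -0.0]
contact_force: [-0.5, 0.4, -0.4]
finger_gap: 0.0006
t 53.18 pos [ 0.4293 -0.1605  0.3253] head -3.73 tilt [-0.0005  0.0006] F [-0.5  0.4 -0.4] gap 0.0006
turn_z units 0.003 then shift mm [  0.5   0.9 218.3] shift now axes mm [  0.6   1.1 218.3]
orange [214.3  10. ] [ 605.  -102.8] [19.4 18. ] 85.5 z 0.1079
orange [217.6  83.4] [536.1 -98.6] [18.8 48.1] 86.8 z 0.1077
orange [355.3  75.5] [ 530.2 -237.9] [18.7 41.8] 86.2 z 0.1077
orange [221.6 164.4] [452.6 -93.1] [18.8 47.3] 86.7 z 0.1076
orange [350.1 164.5] [ 443.7 -232.7] [18.8 47.1] 86.6 z 0.1076
orange [285.6 183. ] [ 427.9 -161.3] [47.7 18. ] 86.3 z 0.1076
blue [285.7  79.9] [ 531.3 -168.2] [22.5 87.1] 86.5 z 0.1458
```

View pics/w21.png

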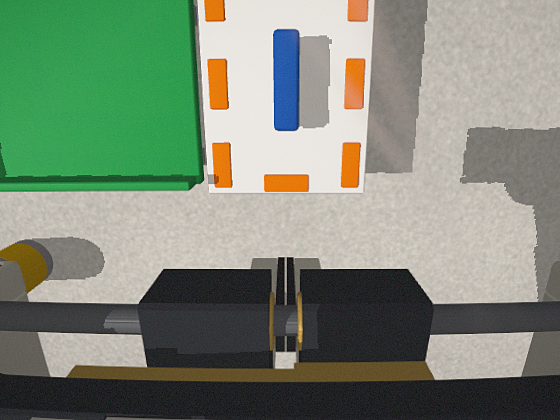

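The visible seals are all at z ≈ 0.1077, seated. I'll move forward to see the far ones, and view the scene.

```bash
python3 -m creep '[[0.03,0,0,0,0,0],[0.035,0,0,0,0,0],[0.035,0,0,0,0,0],[0,0,0,0,0,0],[0,0,0,0,0,0],[0,0,0,0,0,0]]' 0
python3 - <<'E'
from lid import *
f=grab('wrist','w22.png');lid(f,.107)
C=cloud(f)
for uv in [(250,60),(330,60),(250,130),(330,150)]: print('panel',C[uv[1],uv[0]].round(4))
grab('scene','s22.png');grab('top','t22.png')
E
```

```text
time: 53.73
position: [0.5288, -0.1675, 0.3239]
tool_rot: [0.0, 0.999, -0.033, -0.002]
contact_force: [0.2, -0.7, 0.1]
finger_gap: 0.0004
orange [284.9  78.4] [ 635.1 -174.8] [48.8 18.3] 86.3 z 0.1076
orange [217.4  98.3] [ 620.1 -104.2] [18.9 48.7] 86.5 z 0.1077
orange [355.4  83.2] [ 621.6 -244.2] [18.7 27.4] 86.8 z 0.1077
orange [349.4 114.2] [ 600.9 -242.3] [17.9 26.1] 86.6 z 0.1076
orange [221.4 178.3] [536.2 -98.6] [18.9 48.1] 86.4 z 0.1077
orange [348.9 178.3] [ 527.2 -238. ] [18.6 48.1] 86.3 z 0.1076
orange [225.5 248.5] [452.5 -93.2] [18.6 48.4] 86.3 z 0.1076
orange [345.  248.4] [ 444.1 -232.8] [18.7 47.1] 86.5 z 0.1077
blue [285.1 183.1] [ 533.7 -168. ] [22.2 90. ] 86.8 z 0.1456
panel [ 6.675e-01 -1.317e-01 -2.000e-04]
panel [ 0.661  -0.2345 -0.0011]
panel [ 0.5864 -0.1348  0.107 ]
panel [ 0.5599 -0.2182  0.1065]
```

View pics/w22.png

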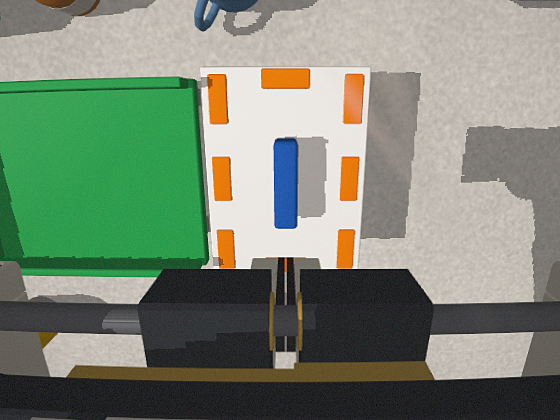

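View pics/s22.png

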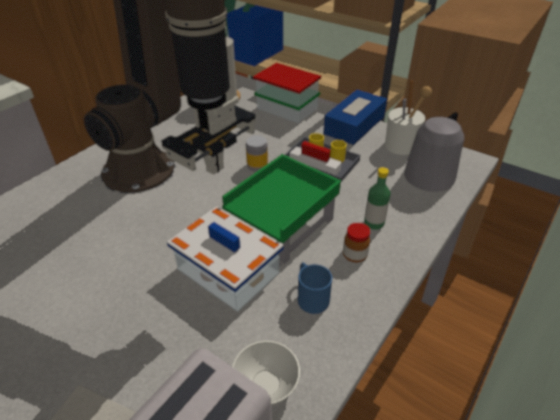

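View pics/t22.png

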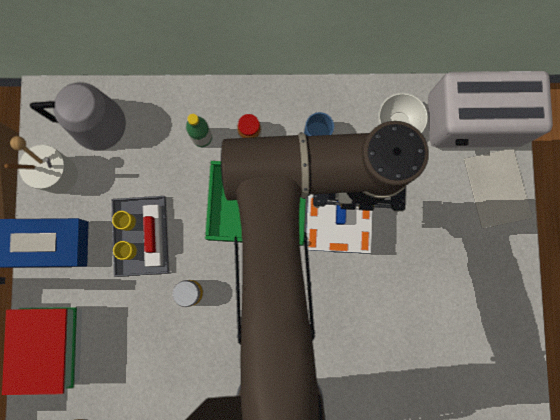

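All eight seals are level at z ≈ 0.1077, about 1 mm above the panel. Both pots and the pusher are in the tray, at (123,220), (123,250) and (149,235). The bystanders stand where they were, and the arm is clear. Handing in.

```bash
python3 -c "
from plant import hand_in
print(hand_in())"
```

```text
the job is handed in; nothing more can be done
None
```

I did the whole task and handed it in at about 54 s of the 210 s allowed; the hand-in gives no verdict. The two onions and the squash went into the tub with the pusher in one sweep. The pusher and both pots are in the tray, and the lid is on the tub. I pressed the eight seals in order, 0 to 7.

**Last checks**
- **Lid:** the centre measured at most about 2.3 mm from the tub centre. The turn error was under 0.01 rad, and the panel read level.
- **Seals:** all eight tops read about 0.1077 m, roughly 1 mm above the panel. Each was pressed until it stopped, at 23 to 42 N.
- **Vegetables:** all three were seen inside the tub after the sweep. I did not check them separately once the lid was on.
- **Tray and table:** the pusher and both pots stand in the tray. The bystanders in view showed no movement, and the arm was clear of everything.

**Disagreements**
- **Camera height:** seal tops and panel read 0.5 to 1 mm high, within the calibration limit.
- **Lid centre:** the last wrist view put it about 2 mm further in x than earlier views, because the gripper partly hid the ridge.
- **Press force:** pressing seal6 briefly read 41.7 N at the wrist, through the fingertips. That is just over the 40 N limit for the arm and gripper body, so it counts against the run only if fingertip contact falls under that limit.

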